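# Complete the tray of pipe caps

### The arm

A 6-joint arm with a two-finger parallel gripper is mounted at the origin on the work surface. World frame = base frame: x ahead of the robot, y to its left, z up, the work surface at z = 0. Lengths are in m, angles in rad, forces in N, time in s.
With the tool pointing down it reaches from about 0.35 to 0.775 m from the base axis. Payload 5.5 kg.
Tool frame: the origin (TCP) lies between the finger pads; the fingertips stand 19 mm ahead of it and the grasp point (between the pads) is the TCP; z points along the fingers, y is the line along which they close (so a half turn about z gives the same grasp; the last joint's range is limited). The gripper opens to 85 mm and grips with 20 to 120 N. Pads are 22 mm wide; open, the fingers measure 114 mm over their backs; the gripper's body (76 mm by 85 mm) begins 54 mm behind the grasp point. The pads swing forward as they close: fully open they stand 13 mm farther back than shut.
Start: joints at [-1.393, 0.313, 0.046, 1.304, 0, 1.431], TCP at [0.18, -0.546, 0.25] pointing down, gripper open.
Joint ranges: [-2.76, 2.76], [-0.86, 1.69], [-1.03, 1.26], [-2.2, 2.34], [-1.47, 1.5], [-3.14, 3.14]. Speed limits (rad/s): [2.57, 2.57, 3.14, 3.14, 3.14, 3.14].

### API

Orientations are given as a unit quaternion [w, x, y, z].
In Python, from workcell import env gives the robot as it stands.
- The arm moves only by the shell command python3 -m pendant 'ROWS' [FORCE]. ROWS is JSON, a list of rows, each an object with "travel": the shift along the tool's x, y, z scaled (see below), a list of three; "rot": the turn, a rotation vector about the tool's x, y, z scaled (see below), a list of three; "fingers": the opening, from -1 (shut) to 1 (fully open). In form: [{"travel": [dx, dy, dz], "rot": [wx, wy, wz], "fingers": fingers}, ...]. A call has 1 to 10 rows; each row is the pose to reach, as a shift and turn from the pose commanded when the call began, along the tool's axes at that moment; what a row does not reach only later rows make up. The controller multiplies each number of a shift by 0.12 m and each number of a turn by 60 degrees. A row lasts 1/10 s, in which the tool goes at most 50 mm and 8.59 degrees, less where a joint would pass 70% of its speed; a pose out of reach is approached as far as the arm can. A call with a number of a shift or a turn outside -1 to 1 is refused whole. A call with a gripper value outside its range is refused whole. The fingers move at their own pace and stop on an object; FORCE is the grip in N (left out, the last holds). Time passes only in rows, so rows that repeat a pose let the fingers close. It gives the time, the measured TCP pose, the force, the opening and the grip force at its end, in the units of the state.
- env.get_state(): the state, without advancing time (a new reading comes with each control period).
- env.read_camera(name): name is "side" or "top" or "wrist"; returns (picture, depth): 420x560x3 uint8, blue, green, red; 420x560 float32, m along the optical axis (not along the pixel's ray), 0 where there is no reading.
- env.camera_model(name): a dict with "fovy" (degrees; the focal length in pixels is half the picture's height over the tangent of half this angle, whatever the lens; pixels are square), "cx", "cy" (the principal point, pixels), "rvec" (rotation vector, rad) and "tvec" (3), from world to camera coordinates, as OpenCV has them; the wrist camera has in their place "T_tool_cam" (4x4, takes a point from camera to tool coordinates, whose origin is the TCP and whose axes are the flange's). Camera axes: x right, y down, z forward; pixel columns grow to the right and rows downward; lengths in m; the calibration is good to about 2 mm. A picture is of the moment at which its call begins: read the wrist's pose just before it. camera_model takes no time and is no camera call.
- env.hand_in(): hands the job in; it is judged then, once.
Trained networks look in the newest picture that a camera, given by its name, has taken for a name from the list of things; names that differ only in an ending like _2 or _b are one class to them, and where a whole thing is asked for, a point or a joint stands for the part that bears it (a point fixed in the world has none). Each returns a list of dicts, best first, with "conf" (0 to 1); they miss things now and then, are a little off and sometimes report something else, mostly with a low value. They report only what shows in the picture. A call takes as long as a camera call. They do not tell look-alikes from the thing itself.
- env.outline_of(camera, target): "mask" (420x560 bool, what is visible of it) and "xy" ([column, row] in pixels, amid what is visible of it).
The state is a dict: "clock": time; "joint_pos": joint angles; "qvel": joint speeds; "tau": joint torques, N m; "tcp_pos": TCP position; "orientation": TCP orientation; "wrist_force": force on the tool from outside, world axes, zero at the start; "ft_torque": the same for the moment, N m; "finger_gap": finger opening in m; "grip_force": force on a finger pad.
Only numpy, scipy, OpenCV 4.12 (cv2) and the standard library are available. Lean on these libraries where they do the work, as an engineer would, in place of code of your own. Each camera call takes 0.05 s, during which the arm holds its last target. There are 200 camera calls.

### The job

Three grey pipe caps lie on the bench beside the white stock tray. Stand them upright, dome up, in the three empty front cells of the tray, one to a cell and each in the middle of its cell, so that they make a neat second row in front of the caps already there. Leave the caps already in the tray standing where they are, and do not disturb the can, the carton and the white sleeve.

Things in the scene. Friction and masses are not known exactly. Their poses are not given: they have to be found in the camera images.
- tray: white plastic stock tray, fixed, 208 mm (its x) by 308 mm (its y), rim 22 mm high, floor 4 mm thick. Low ribs, tops 14 mm above the bench, divide it into 2 rows of 3 cells, pitch 100 mm, each 96 mm square inside. Origin: centre of its underside; its -x side (front row) is nearer the robot; z up
- cap1: loose grey pipe cap, 0.08-0.17 kg, lying on the bench, like the other two. Hollow octagonal skirt 72 mm long, 56 mm across flats, wall 5 mm, open flat foot, other end a dome; 100 mm long in all. Origin: centre of the foot; z runs from foot to dome; x, y normal to flats. Lies on a flat, axis 28 mm up, dome within 35 degrees of the -y direction. Stands stably on its foot
- cap2: loose grey pipe cap, 0.08-0.17 kg, lying on the bench, like the other two. Hollow octagonal skirt 72 mm long, 56 mm across flats, wall 5 mm, open flat foot, other end a dome; 100 mm long in all. Origin: centre of the foot; z runs from foot to dome; x, y normal to flats. Lies on a flat, axis 28 mm up, dome within 35 degrees of the -y direction. Stands stably on its foot
- cap3: loose grey pipe cap, 0.08-0.17 kg, lying on the bench, like the other two. Hollow octagonal skirt 72 mm long, 56 mm across flats, wall 5 mm, open flat foot, other end a dome; 100 mm long in all. Origin: centre of the foot; z runs from foot to dome; x, y normal to flats. Lies on a flat, axis 28 mm up, dome within 35 degrees of the -y direction. Stands stably on its foot
- front1 (a point): centre of the floor (top face, 4 mm above the bench) of cell 1 of the front row (nearer the robot), counted from the tray's +y end; empty at the start
- front2 (a point): centre of the floor (top face, 4 mm above the bench) of cell 2 of the front row (nearer the robot), counted from the tray's +y end; empty at the start
- front3 (a point): centre of the floor (top face, 4 mm above the bench) of cell 3 of the front row (nearer the robot), counted from the tray's +y end; empty at the start
- back1 (a point): centre of the floor (top face, 4 mm above the bench) of cell 1 of the back row (farther from the robot), counted from the tray's +y end; a cap stands there from the start
- back2 (a point): centre of the floor (top face, 4 mm above the bench) of cell 2 of the back row (farther from the robot), counted from the tray's +y end; a cap stands there from the start
- back3 (a point): centre of the floor (top face, 4 mm above the bench) of cell 3 of the back row (farther from the robot), counted from the tray's +y end; a cap stands there from the start
- stock1: a loose cap like the three others, already standing dome up in the middle of back-row cell 1, 100 mm tall. Origin: centre of its foot; z up
- stock2: a loose cap like the three others, already standing dome up in the middle of back-row cell 2, 100 mm tall. Origin: centre of its foot; z up
- stock3: a loose cap like the three others, already standing dome up in the middle of back-row cell 3, 100 mm tall. Origin: centre of its foot; z up
- cement: bystander: a steel can standing on the bench beyond the caps, 72 mm diameter, 115 mm tall. Origin: centre of its underside
- carton: bystander: a closed cardboard carton, 80 x 120 x 70 mm (x, y, z), beyond the caps. Origin: centre of its underside
- sleeve: bystander: a short white pipe sleeve standing on end beyond the tray, 80 mm diameter, 65 mm tall. Origin: centre of its underside
Mind the look-alikes: they are no part of the job. What is shaped like the cap1 but blue or yellow is not meant.

How it is judged:
By the outcome, as a careful person would: the job done as asked, in the order asked, and still so for the second after the job is handed in, with the robot touching nothing.
It also fails if it takes over 72 s, if anything falls off the work surface, if the arm or the gripper's body presses on something with over 40 N, if the wrist force passes 120 N, or if a joint passes its speed limit or range.

## Working session

There is one attempt and no reset: what is moved stays moved. The work goes in short steps, Python scripts to look and compute and a shell command to move; the robot and the scene stay as the last step left them, time stands still between calls to the robot, and variables do not carry over. Pictures are saved under pics/ and viewed, at most 10 in all, crops included, and the job is handed in when it is done.

```bash
ls; mkdir -p pics; python3 - <<'E'
from workcell import env
import cv2,numpy as np
print(env.get_state())
for n in("top","side"):
    p,d=env.read_camera(n); cv2.imwrite(f"pics/{n}0.png",p); np.save(f"/tmp/{n}.npy",d)
    print(n,env.camera_model(n))
print(env.camera_model("wrist"))
E
```

```text
pics
{'clock': 0.0, 'joint_pos': array([-1.39260763e+00,  3.14029134e-01,  4.49718735e-02,  1.30359485e+00,
        2.51581451e-05,  1.43120643e+00]), 'qvel': array([-1.06046942e-03,  1.38787012e-03,  2.37422173e-03, -1.95350689e-05,
        9.13430105e-04, -1.65015569e-04]), 'tau': array([ 1.33803071e-03, -4.80628896e+01,  2.98532528e+01,  1.94229040e-02,
        1.41403989e-04,  5.58739956e-06]), 'tcp_pos': array([ 0.17958074, -0.54573627,  0.24938959]), 'orientation': array([-9.27963847e-04,  9.87403206e-01,  1.58221513e-01, -5.32995663e-06]), 'wrist_force': array([-0.70724541, -0.75187293, -0.27631957]), 'ft_torque': array([ 0.01779129,  0.0148169 , -0.00633753]), 'grip_force': 0.0, 'finger_gap': 0.08506412614593452}
top {'fovy': 43.771408840151516, 'cx': 280.4503128033286, 'cy': 203.08914972164382, 'rvec': array([ 2.1516583 , -2.16345566,  0.15739288]), 'tvec': array([-0.02592158,  0.57543824,  1.45225665])}
side {'fovy': 46.18169583734807, 'cx': 273.4529992784435, 'cy': 213.04155122143746, 'rvec': array([ 0.43520346, -2.62854605,  1.33289572]), 'tvec': array([0.53933111, 0.16284943, 1.00303512])}
{'fovy': 69.23593102023865, 'cx': 283.8365528751101, 'cy': 204.95026766132716, 'T_tool_cam': array([[-6.73802637e-04, -9.44582904e-01, -3.28272269e-01,
         8.51918945e-02],
       [ 9.99999569e-01, -4.26652217e-04, -8.24906583e-04,
         3.23414160e-04],
       [ 6.39134565e-04, -3.28272683e-01,  9.44582785e-01,
        -1.23696496e-01],
       [ 0.00000000e+00,  0.00000000e+00,  0.00000000e+00,
         1.00000000e+00]])}
```

View pics/top0.png

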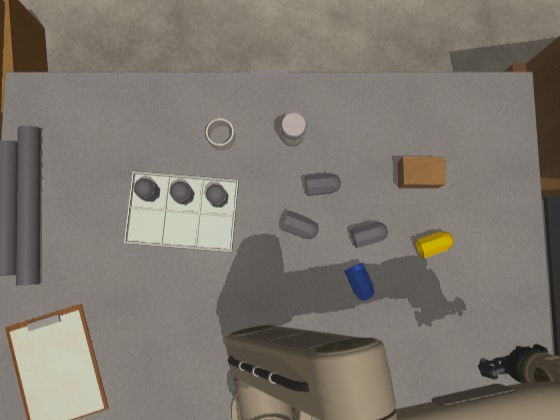

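View pics/side0.png

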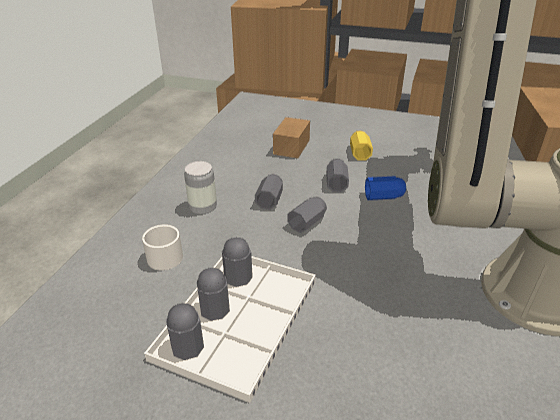

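Top view: the grey loose caps are at about (322,184), (299,224) and (369,234), with domes to the right (-y). The blue (360,281) and yellow (435,244) ones are look-alikes. The tray spans about (125-238, 172-250), with its front row lower in the picture and empty. The side view agrees.

```bash
cat > h.py <<'E'
from workcell import env
import cv2,numpy as np
from scipy.spatial.transform import Rotation as R
from scipy.optimize import least_squares
def campose(n):
    m=env.camera_model(n)
    if n=="wrist":
        s=env.get_state(); T=np.eye(4); T[:3,:3]=R.from_quat(np.roll(s["orientation"],-1)).as_matrix(); T[:3,3]=s["tcp_pos"]
        T=T@m["T_tool_cam"]
    else:
        W=np.eye(4); W[:3,:3]=cv2.Rodrigues(m["rvec"])[0]; W[:3,3]=m["tvec"]; T=np.linalg.inv(W)
    return m,T
def snap(n):
    m,T=campose(n); p,d=env.read_camera(n)
    f=210/np.tan(np.radians(m["fovy"])/2); v,u=np.mgrid[:420,:560]
    c=np.stack([(u-m["cx"])/f*d,(v-m["cy"])/f*d,d],-1)@T[:3,:3].T+T[:3,3]; c[d==0]=np.nan
    return p,c
def sdf(q,par):   # lying cap: foot x,y, yaw of dome dir, axis height
    x,y,a,h=par; d=np.array([np.cos(a),np.sin(a)]); n=np.array([-d[1],d[0]])
    r=q[:,:2]-[x,y]; z=r@d; s=r@n; t=q[:,2]-h
    o=np.max([abs(s),abs(t),abs(s+t)/2**.5,abs(s-t)/2**.5],0)-.028
    sk=np.maximum(o,np.maximum(-z,0)); dm=np.sqrt(s*s+t*t+(z-.072)**2)-.028
    return np.where(z>.072,dm,sk)
def fitcap(pts,x0):
    f=lambda p:np.r_[sdf(pts,p)*1e3]
    r=least_squares(f,x0,loss="soft_l1",f_scale=1.5,x_scale=[.01,.01,.1,.01]); return r.x,np.sqrt(np.mean(np.clip(abs(r.fun),0,9)**2))
E
python3 - <<'E'
from h import *
np.set_printoptions(precision=4,suppress=True)
C={}
for n in("top","side"):
    p,c=snap(n); C[n]=c
    for tgt in("cap1","tray","stock1","cement","carton","sleeve"):
        for o in env.outline_of(n,tgt):
            m=cv2.erode(o["mask"].astype(np.uint8),np.ones((3,3)))>0
            q=c[m]; q=q[~np.isnan(q[:,0])]; g=p[m]
            if len(q)<8: continue
            print(n,tgt,round(o["conf"],2),np.round(o["xy"]),"n",len(q),"med",np.median(q,0),"z5-95",np.percentile(q[:,2],[5,95]),"bgr",g.mean(0).round())
            if n=="top" and tgt=="cap1":
                x0=[np.median(q[:,0]),np.median(q[:,1])+.05,-1.57,.028]
                qq=q[q[:,2]>.02]
                print("   fit",fitcap(qq,x0))
np.savez("/tmp/c.npz",**C)
b=C["top"][300:320,150:200].reshape(-1,3); print("bench top",np.nanmean(b,0),np.nanstd(b,0))
b=C["side"][330:345,360:420].reshape(-1,3); print("bench side",np.nanmean(b,0),np.nanstd(b,0))
E
```

```text
top cap1 0.89 [361. 279.] n 560 med [ 0.3542 -0.2486  0.0517] z5-95 [0.0409 0.0593] bgr [104.  54.  35.]
   fit (array([ 0.3996, -0.2293, -2.7084,  0.031 ]), np.float64(1.7235551910155433))
top cap1 0.86 [438. 244.] n 600 med [ 0.4556 -0.4591  0.0511] z5-95 [0.0102 0.059 ] bgr [  5. 149. 179.]
   fit (array([ 0.4397, -0.4152, -1.2374,  0.0313]), np.float64(1.3990256743842466))
top cap1 0.76 [300. 226.] n 527 med [ 0.5078 -0.0835  0.0519] z5-95 [0.0412 0.0583] bgr [95. 94. 98.]
   fit (array([ 0.5281, -0.0353, -1.9317,  0.0308]), np.float64(1.6743098417623656))
top cap1 0.65 [366. 236.] n 542 med [ 0.4822 -0.2757  0.0519] z5-95 [0.0378 0.0589] bgr [94. 93. 97.]
   fit (array([ 0.469 , -0.2296, -1.2686,  0.0307]), np.float64(1.4847709261419382))
top cap1 0.57 [321. 184.] n 537 med [ 0.6274 -0.1472  0.0512] z5-95 [0.041  0.0587] bgr [94. 93. 98.]
   fit (array([ 0.6239, -0.0973, -1.4324,  0.0304]), np.float64(1.6872128874784345))
top tray 0.78 [181. 218.] n 5594 med [0.532  0.2566 0.0036] z5-95 [-0.0022  0.0148] bgr [179. 195. 193.]
top stock1 0.74 [217. 196.] n 332 med [0.5895 0.1474 0
[... 1464 characters left out ...]
55] z5-95 [0.0104 0.0712] bgr [ 76. 109. 141.]
side cement 0.74 [200. 186.] n 1223 med [ 0.7721 -0.0366  0.0775] z5-95 [0.0161 0.1157] bgr [155. 165. 168.]
side cement 0.57 [306. 213.] n 737 med [ 0.5071 -0.0619  0.0428] z5-95 [0.0049 0.0569] bgr [103. 102. 105.]
side cement 0.55 [185. 331.] n 1480 med [0.6024 0.3706 0.0735] z5-95 [0.0152 0.102 ] bgr [96. 94. 97.]
side carton 0.87 [291. 135.] n 1063 med [ 0.6542 -0.3827  0.0584] z5-95 [0.0116 0.0712] bgr [ 76. 110. 142.]
side sleeve 0.86 [160. 247.] n 1367 med [0.7731 0.1577 0.0404] z5-95 [0.0097 0.0645] bgr [166. 179. 186.]
bench top [ 0.2767  0.2738 -0.0009] [0.0161 0.0409 0.0034]
bench side [ 0.2695  0.2095 -0.0001] [0.0305 0.0145 0.0013]
```

```bash
python3 - <<'E'
from h import *
np.set_printoptions(precision=4,suppress=True)
C={n:snap(n) for n in("top","side")}
caps={"A":(.624,-.097,-1.43),"B":(.528,-.035,-1.93),"C":(.469,-.230,-1.27)}
st=dict(s1=(.605,.355),s2=(.595,.255),s3=(.59,.155))
for n,(p,c) in C.items():
    f=c.reshape(-1,3); ok=~np.isnan(f[:,0]); f=f[ok]; col=p.reshape(-1,3)[ok].astype(int)
    for k,(x,y,a) in caps.items():
        near=sdf(f,(x,y,a,.03))<.02
        q=f[near&(f[:,2]>.014)]
        r=fitcap(q,[x,y,a,.028]); b=f[(np.hypot(f[:,0]-x,f[:,1]-y)<.16)&(abs(f[:,2])<.012)]
        print(n,k,len(q),*r,"bench",np.median(b[:,2]))
    for k,(x,y) in st.items():
        q=f[(np.hypot(f[:,0]-x,f[:,1]-y)<.06)&(f[:,2]>.03)]
        def g(P):
            z=q[:,2]-P[2]-.072; rr=np.hypot(q[:,0]-P[0],q[:,1]-P[1])
            return 1e3*(np.where(z>0,np.hypot(rr,z)-.028,rr-.0288))
        r=least_squares(g,[x,y,.004],loss="soft_l1",f_scale=1.5); print(n,k,r.x,np.abs(r.fun).mean())
    # tray: bright pixels, outline at rim height
    w=(p.min(2)>(130)).astype(np.uint8); 
    w=cv2.morphologyEx(w,cv2.MORPH_CLOSE,np.ones((5,5)))
    nl,L,S,_=cv2.connectedComponentsWithStats(w)
    cand=[i for i in range(1,nl) if S[i,4]>2000 and np.nanmedian(c[L==i][:,1])<.35 and np.nanmedian(c[L==i][:,1])>.15 and abs(np.nanmedian(c[L==i][:,2]))<.02]
    print(cand,[S[i] for i in cand])
    m=(L==max(cand,key=lambda i:S[i,4]))
    q=c[m]; q=q[~np.isnan(q[:,0])]
    def g(P):
        ca,sa=np.cos(P[2]),np.sin(P[2]); X=(rim[:,0]-P[0])*ca+(rim[:,1]-P[1])*sa; Y=-(rim[:,0]-P[0])*sa+(rim[:,1]-P[1])*ca
        return 1e3*np.maximum(abs(X)-.1025,abs(Y)-.1525)
    rim=q[(q[:,2]>.017)&(q[:,2]<.027)]
    r=least_squares(g,[.535,.26,-.09],loss="soft_l1",f_scale=2); print(n,"tray",len(rim),r.x,np.abs(r.fun).mean(),"rim z",np.median(rim[abs(r.fun)<3,2]))
    h=cv2.convexHull(np.argwhere(m)[:,::-1].astype(np.float32)); M,T=campose(n); fl=210/np.tan(np.radians(M["fovy"])/2)
    ray=np.c_[(h[:,0,0]-M["cx"])/fl,(h[:,0,1]-M["cy"])/fl,np.ones(len(h))]@T[:3,:3].T
    P=T[:3,3]+ray*((.022-T[2,3])/ray[:,2])[:,None]; (cx,cy),sz,an=cv2.minAreaRect((P[:,:2]*1e3).astype(np.float32)); print("  hull rect",cx,cy,sz,an)
E
```

```text
top A 650 [ 0.6246 -0.1    -1.4435  0.0311] 1.6389951626206019 bench -0.0006948077784981743
top B 663 [ 0.5273 -0.038  -1.9306  0.0306] 1.6104298128534238 bench -0.0006467272972530136
top C 642 [ 0.4717 -0.2326 -1.3022  0.0309] 1.4733395352436096 bench -0.0006209482468928496
top s1 [0.6145 0.3518 0.0035] 1.542651685495528
top s2 [0.6057 0.2526 0.0033] 1.6443283500034689
top s3 [0.597  0.1528 0.0038] 1.5125669712307603
[13] [array([ 124,  171,  114,   81, 6411], dtype=int32)]
top tray 510 [ 0.5552  0.2558 -0.0892] 7.357459939378088 rim z 0.021113942817893028
  hull rect 556.697265625 256.3646240234375 (307.834716796875, 210.43502807617188) 85.0188980102539
side A 524 [ 0.6266 -0.0972 -1.461   0.0293] 0.48499455216001613 bench -6.375561796378992e-05
side B 751 [ 0.5278 -0.0357 -1.9256  0.0293] 0.6080258353919461 bench -1.1822814820927618e-05
side C 412 [ 0.4739 -0.2304 -1.3141  0.0293] 0.5712005925040352 bench -0.0001911769857920742
side s1 [0.6149 0.3529 0.0042] 0.9831108520406879
side s2 [0.6064 0.2533 0.0042] 1.0758985842363222
side s3 [0.5975 0.1537 0.0041] 1.125450940543346
[] []Traceback (most recent call last):
  File "<stdin>", line 25, in <module>
ValueError: max() iterable argument is empty
```

```bash
cat >> h.py <<'E'
UP=np.array([0,0,1.]); FR={1:(.515,.361),2:(.5063,.2615),3:(.498,.162)}; TY=-.087
def mk(Rm,p): T=np.eye(4); T[:3,:3]=Rm; T[:3,3]=p; return T
def caplying(x,y,a,z=.028):
    d=np.array([np.cos(a),np.sin(a),0]); return mk(np.c_[np.cross(UP,d),UP,d],[x,y,z])
def capstand(k,z,dx=0,dy=0):
    f=np.array([np.cos(TY),np.sin(TY),0]); return mk(np.c_[np.cross(-f,UP),-f,UP],[FR[k][0]+dx,FR[k][1]+dy,z])
def grasp(x,y,a,s=.044,z=.030):
    d=np.array([np.cos(a),np.sin(a),0]); az=(-d-UP)/2**.5; ax=(-d+UP)/2**.5
    return mk(np.c_[ax,np.cross(az,ax),az],[x+s*d[0],y+s*d[1],z])
def off(T,v): T=T.copy(); T[:3,3]+=v; return T
def back(T,r): return off(T,-r*T[:3,2])
def now():
    s=env.get_state(); return mk(R.from_quat(np.roll(s["orientation"],-1)).as_matrix(),s["tcp_pos"])
def plan(T,goals,vmax=.05):
    for name,G in goals:
        dR=R.from_matrix(T[:3,:3].T@G[:3,:3]).as_rotvec(degrees=True)
        n=int(np.ceil(max(np.linalg.norm(dR)/52,np.linalg.norm(G[:3,3]-T[:3,3])/.118,1e-6)))
        for i in range(n):
            f=1/(n-i); dR=R.from_matrix(T[:3,:3].T@G[:3,:3]).as_rotvec(degrees=True)
            t=np.round(T[:3,:3].T@(G[:3,3]-T[:3,3])*f/.12,3); r=np.round(dR*f/60,3)
            rows=max(np.linalg.norm(t)*.12/vmax,np.linalg.norm(r)*60/8.59)
            T=mk(T[:3,:3]@R.from_rotvec(r*60,degrees=True).as_matrix(),T[:3,3]+T[:3,:3]@t*.12)
            print(name,"travel",t.tolist(),"rot",r.tolist(),"rows %.1f"%rows,"->",T[:3,3].round(4))
    return T
E
python3 - <<'E'
from h import *
g=grasp(.5278,-.0362,-1.927); pre=back(g,.09)
T=plan(now(),[("pre",pre),("grasp",g)])
E
```

```text
pre travel [0.705, -0.486, 0.261] rot [0.067, 0.14, -0.162] rows 2.1 -> [ 0.2418 -0.4644  0.219 ]
pre travel [0.727, -0.341, 0.396] rot [0.067, 0.14, -0.162] rows 2.1 -> [ 0.3039 -0.3826  0.1876]
pre travel [0.704, -0.187, 0.52] rot [0.067, 0.139, -0.162] rows 2.1 -> [ 0.366  -0.3007  0.1563]
pre travel [0.64, -0.032, 0.625] rot [0.068, 0.14, -0.162] rows 2.1 -> [ 0.4281 -0.2189  0.125 ]
pre travel [0.534, 0.116, 0.709] rot [0.067, 0.139, -0.162] rows 2.1 -> [ 0.4903 -0.137   0.0937]
grasp travel [-0.0, -0.0, 0.75] rot [0.0, 0.0, -0.0] rows 1.8 -> [ 0.5125 -0.0774  0.03  ]
```

```bash
python3 - <<'E'
from h import *
g=grasp(.5278,-.0362,-1.927)
T=plan(now(),[("pre",back(g,.19)),("pre",back(g,.09)),("grasp",g)])
E
```

```text
pre travel [0.789, -0.492, 0.179] rot [0.084, 0.175, -0.203] rows 2.3 -> [ 0.2512 -0.4606  0.2289]
pre travel [0.824, -0.296, 0.363] rot [0.084, 0.174, -0.203] rows 2.3 -> [ 0.3227 -0.3748  0.2074]
pre travel [0.782, -0.085, 0.527] rot [0.084, 0.175, -0.202] rows 2.3 -> [ 0.3941 -0.2891  0.1858]
pre travel [0.669, 0.123, 0.659] rot [0.084, 0.174, -0.203] rows 2.3 -> [ 0.4656 -0.2034  0.1644]
pre travel [0.0, 0.0, 0.834] rot [-0.0, 0.0, 0.0] rows 2.0 -> [ 0.4903 -0.1371  0.0936]
grasp travel [0.0, 0.0, 0.75] rot [-0.0, 0.0, 0.0] rows 1.8 -> [ 0.5124 -0.0774  0.0299]
```

```bash
python3 -m pendant '[{"travel":[0.789,-0.492,0.179],"rot":[0.084,0.175,-0.203],"fingers":1},{"travel":[0.789,-0.492,0.179],"rot":[0.084,0.175,-0.203],"fingers":1},{"travel":[0.789,-0.492,0.179],"rot":[0.084,0.175,-0.203],"fingers":1},{"travel":[0.789,-0.492,0.179],"rot":[0.084,0.175,-0.203],"fingers":1}]' 50
python3 -m pendant '[{"travel":[0.824,-0.296,0.363],"rot":[0.084,0.174,-0.203],"fingers":1},{"travel":[0.824,-0.296,0.363],"rot":[0.084,0.174,-0.203],"fingers":1},{"travel":[0.824,-0.296,0.363],"rot":[0.084,0.174,-0.203],"fingers":1},{"travel":[0.824,-0.296,0.363],"rot":[0.084,0.174,-0.203],"fingers":1}]'
python3 -m pendant '[{"travel":[0.782,-0.085,0.527],"rot":[0.084,0.175,-0.202],"fingers":1},{"travel":[0.782,-0.085,0.527],"rot":[0.084,0.175,-0.202],"fingers":1},{"travel":[0.782,-0.085,0.527],"rot":[0.084,0.175,-0.202],"fingers":1},{"travel":[0.782,-0.085,0.527],"rot":[0.084,0.175,-0.202],"fingers":1}]'
python3 -m pendant '[{"travel":[0.669,0.123,0.659],"rot":[0.084,0.174,-0.203],"fingers":1},{"travel":[0.669,0.123,0.659],"rot":[0.084,0.174,-0.203],"fingers":1},{"travel":[0.669,0.123,0.659],"rot":[0.084,0.174,-0.203],"fingers":1},{"travel":[0.669,0.123,0.659],"rot":[0.084,0.174,-0.203],"fingers":1},{"travel":[0.669,0.123,0.659],"rot":[0.084,0.174,-0.203],"fingers":1}]'
python3 - <<'E'
from h import *
print(now().round(4),env.get_state()["joint_pos"])
g=grasp(.5278,-.0362,-1.927)
T=plan(now(),[("pre",back(g,.09)),("grasp",g)])
E
```

```text
clock: 1.3
tcp_pos: [0.2517, -0.4596, 0.2284]
orientation: [-0.058, 0.96, 0.261, 0.083]
wrist_force: [-0.7, 0.1, -0.4]
finger_gap: 0.0854
grip_force: 0.0
clock: 1.7
tcp_pos: [0.323, -0.3748, 0.2072]
orientation: [-0.114, 0.912, 0.358, 0.163]
wrist_force: [-0.8, -0.6, 0.4]
finger_gap: 0.0855
grip_force: 0.0
clock: 2.1
tcp_pos: [0.3942, -0.2894, 0.1857]
orientation: [-0.168, 0.845, 0.448, 0.241]
wrist_force: [0.4, -0.1, 1.1]
finger_gap: 0.0856
grip_force: 0.0
clock: 2.6
tcp_pos: [0.4654, -0.2051, 0.1654]
orientation: [-0.216, 0.759, 0.527, 0.313]
wrist_force: [-0.2, 0.2, 0.3]
finger_gap: 0.0853
grip_force: 0.0
[[ 0.2471  0.9368  0.2477  0.4654]
 [ 0.6654 -0.3499  0.6595 -0.2051]
 [ 0.7045  0.0019 -0.7098  0.1654]
 [ 0.      0.      0.      1.    ]] [-0.92325555  0.50894914 -0.12262985  1.42695094  0.63775658  0.84025642]
pre travel [0.007, -0.005, 0.85] rot [0.002, 0.004, 0.0] rows 2.0 -> [ 0.4903 -0.1371  0.0936]
grasp travel [0.0, -0.0, 0.75] rot [0.0, -0.0, 0.0] rows 1.8 -> [ 0.5125 -0.0774  0.03  ]
```

```bash
python3 - <<'E'
from h import *
p,c=snap("wrist"); cv2.imwrite("pics/w1.png",p)
f=c.reshape(-1,3); f=f[~np.isnan(f[:,0])]
x0=(.5278,-.0362,-1.927,.029)
q=f[(sdf(f,x0)<.015)&(f[:,2]>.012)]
print(len(q),fitcap(q,x0),"bench",np.median(f[abs(f[:,2])<.01,2]))
for m in env.outline_of("wrist","cap1"): print(m["conf"],m["xy"],np.nanmedian(c[m["mask"]],0))
E
```

```text
4952 (array([ 0.52871765, -0.04015794, -1.93829496,  0.02852131]), np.float64(0.6770327166138084)) bench 0.000505990867094519
0.93 [204.2, 372.2] [ 0.38602569 -0.22291297  0.01572855]
0.75 [282.0, 183.2] [ 0.50818108 -0.09334797  0.05107455]
0.73 [414.0, 202.0] [ 0.62033276 -0.15448931  0.0495465 ]
0.56 [333.4, 358.3] [ 0.49173565 -0.24400205  0.05214096]
```

View pics/w1.png

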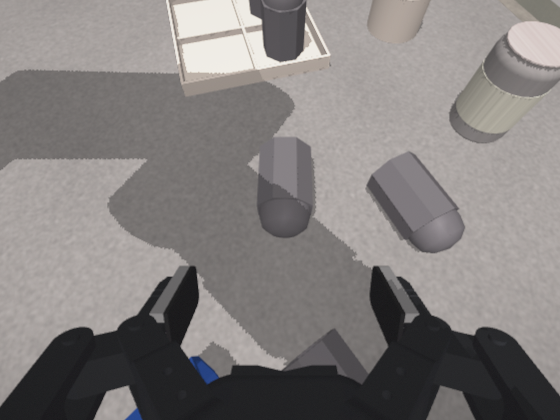

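The wrist view shows the target cap centred between the fingers at (285,185). The second cap is at (415,200), and the way in is clear.

```bash
python3 - <<'E'
from h import *
g=grasp(.5283,-.038,-1.932)
T=plan(now(),[("pre",back(g,.09)),("grasp",g)])
E
```

```text
pre travel [-0.002, -0.001, 0.843] rot [-0.0, 0.003, 0.004] rows 2.0 -> [ 0.4902 -0.1387  0.0937]
grasp travel [-0.0, 0.0, 0.75] rot [-0.0, -0.0, -0.0] rows 1.8 -> [ 0.5127 -0.0791  0.03  ]
```

```bash
python3 -m pendant '[{"travel":[0,0,0.4],"rot":[0,0.003,0.004],"fingers":1},{"travel":[0,0,0.84],"rot":[0,0.003,0.004],"fingers":1},{"travel":[0,0,0.84],"rot":[0,0.003,0.004],"fingers":1},{"travel":[0,0,0.84],"rot":[0,0.003,0.004],"fingers":1}]'
python3 -m pendant '[{"travel":[0,0,0.25],"rot":[0,0,0],"fingers":1},{"travel":[0,0,0.5],"rot":[0,0,0],"fingers":1},{"travel":[0,0,0.75],"rot":[0,0,0],"fingers":1},{"travel":[0,0,0.75],"rot":[0,0,0],"fingers":1},{"travel":[0,0,0.75],"rot":[0,0,0],"fingers":1}]'
python3 -m pendant '[{"travel":[0,0,0],"rot":[0,0,0],"fingers":-1},{"travel":[0,0,0],"rot":[0,0,0],"fingers":-1},{"travel":[0,0,0],"rot":[0,0,0],"fingers":-1},{"travel":[0,0,0],"rot":[0,0,0],"fingers":-1},{"travel":[0,0,0],"rot":[0,0,0],"fingers":-1},{"travel":[0,0,0],"rot":[0,0,0],"fingers":-1}]' 50
python3 - <<'E'
from h import *
g=now(); print(g.round(4)); a=np.arctan2(-g[1,2],-g[0,2]); print("yaw",a)
C=caplying(.5283,-.038,a)   # along-axis foot; recentre laterally on tool
n=C[:3,0]; C[:3,3]+=n*(n@(g[:3,3]-C[:3,3])); K=np.linalg.inv(C)@g; np.save("/tmp/K.npy",K); print("foot",C[:3,3])
T=plan(g,[("lift",off(g,[0,0,.11])),("over",capstand(1,.12)@K),("low",capstand(1,.04)@K)])
E
```

```text
clock: 3.1
tcp_pos: [0.4898, -0.1366, 0.0934]
orientation: [-0.22, 0.759, 0.525, 0.315]
wrist_force: [0.1, -1.0, -0.4]
finger_gap: 0.0855
grip_force: 0.0
clock: 3.6
tcp_pos: [0.5133, -0.0785, 0.0308]
orientation: [-0.219, 0.759, 0.525, 0.315]
wrist_force: [-0.4, -0.7, 0.7]
finger_gap: 0.0858
grip_force: 0.0
clock: 4.2
tcp_pos: [0.5136, -0.0785, 0.0308]
orientation: [-0.218, 0.759, 0.525, 0.316]
wrist_force: [-1.5, -4.2, 5.2]
finger_gap: 0.0552
grip_force: 53.4
[[ 2.490e-01  9.357e-01  2.499e-01  5.136e-01]
 [ 6.601e-01 -3.527e-01  6.632e-01 -7.850e-02]
 [ 7.087e-01 -2.000e-04 -7.055e-01  3.080e-02]
 [ 0.000e+00  0.000e+00  0.000e+00  1.000e+00]]
yaw -1.9311241722817152
foot [ 0.5287744  -0.03817874  0.028     ]
lift travel [0.65, -0.0, -0.647] rot [0.0, 0.0, 0.0] rows 2.2 -> [ 0.5136 -0.0785  0.1409]
over travel [0.637, -0.326, 0.574] rot [0.001, -0.255, -0.475] rows 3.8 -> [0.5132 0.0314 0.1465]
over travel [0.837, 0.051, 0.372] rot [0.001, -0.255, -0.475] rows 3.8 -> [0.5129 0.1414 0.1521]
over travel [0.777, 0.464, 0.151] rot [0.001, -0.255, -0.475] rows 3.8 -> [0.5125 0.2514 0.1576]
over travel [0.476, 0.784, -0.022] rot [0.0, -0.255, -0.476] rows 3.8 -> [0.5122 0.3613 0.1631]
low travel [0.471, -0.001, 0.473] rot [0.0, 0.0, 0.0] rows 1.6 -> [0.5122 0.3612 0.083 ]
```

```bash
python3 -m pendant '[{"travel":[0.3,0,-0.3],"rot":[0,0,0],"fingers":-1},{"travel":[0.6,0,-0.6],"rot":[0,0,0],"fingers":-1},{"travel":[0.9,0,-0.9],"rot":[0,0,0],"fingers":-1},{"travel":[0.9,0,-0.9],"rot":[0,0,0],"fingers":-1},{"travel":[0.9,0,-0.9],"rot":[0,0,0],"fingers":-1}]'
python3 - <<'E'
from h import *
K=np.load("/tmp/K.npy"); g=now()
T=plan(g,[("over",capstand(1,.155)@K),("low",capstand(1,.05)@K)])
E
```

```text
clock: 4.7
tcp_pos: [0.5135, -0.0784, 0.1835]
orientation: [-0.218, 0.759, 0.526, 0.315]
wrist_force: [-0.3, -1.3, -1.7]
finger_gap: 0.0553
grip_force: 54.1
over travel [0.627, -0.324, 0.585] rot [0.001, -0.255, -0.475] rows 3.8 -> [0.5132 0.0315 0.1872]
over travel [0.83, 0.048, 0.385] rot [0.001, -0.254, -0.475] rows 3.8 -> [0.5129 0.1414 0.1907]
over travel [0.776, 0.459, 0.165] rot [0.001, -0.255, -0.475] rows 3.8 -> [0.5125 0.2513 0.1944]
over travel [0.481, 0.78, -0.008] rot [0.001, -0.254, -0.474] rows 3.8 -> [0.5121 0.3612 0.198 ]
low travel [0.616, 0.0, 0.62] rot [-0.0, -0.0, -0.0] rows 2.1 -> [0.5122 0.3612 0.0931]
```

```bash
python3 -m pendant '[{"travel":[0.627,-0.324,0.585],"rot":[0.001,-0.255,-0.475],"fingers":-1},{"travel":[0.627,-0.324,0.585],"rot":[0.001,-0.255,-0.475],"fingers":-1},{"travel":[0.627,-0.324,0.585],"rot":[0.001,-0.255,-0.475],"fingers":-1},{"travel":[0.627,-0.324,0.585],"rot":[0.001,-0.255,-0.475],"fingers":-1},{"travel":[0.627,-0.324,0.585],"rot":[0.001,-0.255,-0.475],"fingers":-1},{"travel":[0.627,-0.324,0.585],"rot":[0.001,-0.255,-0.475],"fingers":-1}]'
python3 -m pendant '[{"travel":[0.83,0.048,0.385],"rot":[0.001,-0.254,-0.475],"fingers":-1},{"travel":[0.83,0.048,0.385],"rot":[0.001,-0.254,-0.475],"fingers":-1},{"travel":[0.83,0.048,0.385],"rot":[0.001,-0.254,-0.475],"fingers":-1},{"travel":[0.83,0.048,0.385],"rot":[0.001,-0.254,-0.475],"fingers":-1},{"travel":[0.83,0.048,0.385],"rot":[0.001,-0.254,-0.475],"fingers":-1},{"travel":[0.83,0.048,0.385],"rot":[0.001,-0.254,-0.475],"fingers":-1}]'
python3 - <<'E'
from h import *
K=np.load("/tmp/K.npy"); g=now(); print(env.get_state()["joint_pos"])
T=plan(g,[("over",capstand(1,.155)@K),("low",capstand(1,.05)@K)])
E
```

```text
clock: 5.3
tcp_pos: [0.5117, 0.033, 0.185]
orientation: [-0.067, 0.642, 0.719, 0.256]
wrist_force: [1.7, -0.1, -1.8]
finger_gap: 0.0551
grip_force: 54.0
clock: 5.9
tcp_pos: [0.5118, 0.1419, 0.189]
orientation: [0.093, 0.475, 0.857, 0.177]
wrist_force: [0.8, 0.3, -2.0]
finger_gap: 0.0548
grip_force: 54.0
[ 0.00292793 -0.00572004 -0.56882878  0.66547651  0.21658995  1.05258364]
over travel [0.773, 0.46, 0.163] rot [0.001, -0.258, -0.477] rows 3.8 -> [0.512  0.2515 0.1936]
over travel [0.477, 0.781, -0.011] rot [0.0, -0.259, -0.477] rows 3.8 -> [0.5121 0.3613 0.198 ]
low travel [0.617, -0.001, 0.62] rot [0.0, 0.0, -0.0] rows 2.1 -> [0.5122 0.3612 0.0931]
```

```bash
python3 -m pendant '[{"travel":[0.773,0.46,0.163],"rot":[0.001,-0.258,-0.477],"fingers":-1},{"travel":[0.773,0.46,0.163],"rot":[0.001,-0.258,-0.477],"fingers":-1},{"travel":[0.773,0.46,0.163],"rot":[0.001,-0.258,-0.477],"fingers":-1},{"travel":[0.773,0.46,0.163],"rot":[0.001,-0.258,-0.477],"fingers":-1},{"travel":[0.773,0.46,0.163],"rot":[0.001,-0.258,-0.477],"fingers":-1},{"travel":[0.773,0.46,0.163],"rot":[0.001,-0.258,-0.477],"fingers":-1}]'
python3 -m pendant '[{"travel":[0.477,0.781,-0.011],"rot":[0,-0.259,-0.477],"fingers":-1},{"travel":[0.477,0.781,-0.011],"rot":[0,-0.259,-0.477],"fingers":-1},{"travel":[0.477,0.781,-0.011],"rot":[0,-0.259,-0.477],"fingers":-1},{"travel":[0.477,0.781,-0.011],"rot":[0,-0.259,-0.477],"fingers":-1},{"travel":[0.477,0.781,-0.011],"rot":[0,-0.259,-0.477],"fingers":-1},{"travel":[0.477,0.781,-0.011],"rot":[0,-0.259,-0.477],"fingers":-1},{"travel":[0.477,0.781,-0.011],"rot":[0,-0.259,-0.477],"fingers":-1}]'
cat >> h.py <<'E'
def standfit(c,x,y,z):   # held/standing upright cap near x,y with foot ~z
    f=c.reshape(-1,3); f=f[~np.isnan(f[:,0])]; r=np.hypot(f[:,0]-x,f[:,1]-y)
    q=f[(r<.036)&(f[:,2]>z+.01)&(f[:,2]<z+.11)]
    def g(P):
        zz=q[:,2]-P[2]-.072; rx=q[:,0]-P[0]-P[3]*zz; ry=q[:,1]-P[1]-P[4]*zz; rr=np.hypot(rx,ry)
        return 1e3*np.where(zz>0,np.hypot(rr,zz)-.028,rr-.0288)
    r=least_squares(g,[x,y,z,0,0],loss="soft_l1",f_scale=1.5); P=r.x
    ft=[P[0]-.072*P[3],P[1]-.072*P[4],P[2]]
    return len(q),"foot",np.round(ft,4),"tilt",P[3:].round(3),"res",np.abs(r.fun).mean().round(2)
E
python3 - <<'E'
from h import *
K=np.load("/tmp/K.npy"); g=now(); print(env.get_state()["joint_pos"])
e=g@np.linalg.inv(K); print("expected cap",e.round(4))
for n in("side","top"):
    p,c=snap(n); cv2.imwrite(f"pics/{n}1.png",p); print(n,standfit(c,*e[:3,3]))
    for k,(x,y) in {1:(.6148,.3525),2:(.606,.253),3:(.597,.153)}.items(): print(standfit(c,x,y,.004))
T=plan(g,[("low",capstand(1,.05)@K)])
E
```

```text
clock: 6.5
tcp_pos: [0.5122, 0.2512, 0.1935]
orientation: [0.247, 0.269, 0.927, 0.083]
wrist_force: [0.3, -0.9, -0.9]
finger_gap: 0.0552
grip_force: 54.1
clock: 7.2
tcp_pos: [0.5131, 0.361, 0.1995]
orientation: [0.383, 0.041, 0.923, -0.016]
wrist_force: [1.0, -0.5, -1.6]
finger_gap: 0.0552
grip_force: 54.3
[ 0.71339542  0.12521258 -0.61292008  0.22279837 -0.53276705  0.63026754]
expected cap [[ 8.740e-02 -9.962e-01 -3.800e-03  5.161e-01]
 [ 9.962e-01  8.740e-02 -7.000e-04  3.608e-01]
 [ 1.000e-03 -3.700e-03  1.000e+00  1.564e-01]
 [ 0.000e+00  0.000e+00  0.000e+00  1.000e+00]]
side (1315, 'foot', array([0.5158, 0.3623, 0.1588]), 'tilt', array([-0.006, -0.017]), 'res', np.float64(1.19))
(1544, 'foot', array([0.6148, 0.3532, 0.0042]), 'tilt', array([ 0.003, -0.006]), 'res', np.float64(0.96))
(524, 'foot', array([0.6054, 0.2541, 0.0048]), 'tilt', array([ 0.001, -0.013]), 'res', np.float64(0.97))
(374, 'foot', array([0.6026, 0.1451, 0.004 ]), 'tilt', array([-0.059,  0.102]), 'res', np.float64(1.02))
top (549, 'foot', array([0.5153, 0.3596, 0.1582]), 'tilt', array([-0.006,  0.014]), 'res', np.float64(1.71))
(450, 'foot', array([0.6142, 0.3518, 0.0033]), 'tilt', array([0.003, 0.   ]), 'res', np.float64(1.5))
(421, 'foot', array([0.6053, 0.2522, 0.0038]), 'tilt', array([ 0.005, -0.002]), 'res', np.float64(1.47))
(398, 'foot', array([0.5963, 0.1528, 0.0032]), 'tilt', array([ 0.01 , -0.004]), 'res', np.float64(1.46))
low travel [0.633, 0.0, 0.62] rot [0.0, 0.004, -0.001] rows 2.1 -> [0.5122 0.3612 0.0931]
```

View pics/side1.png

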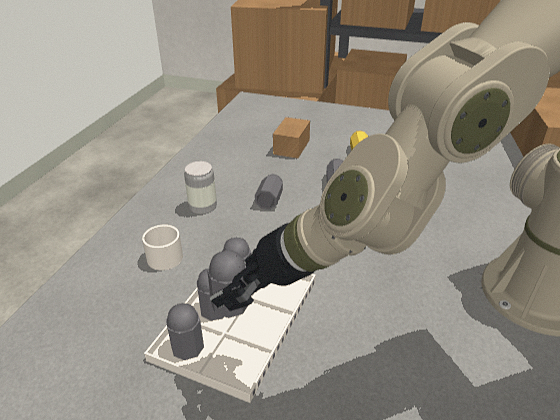

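The side view shows the cap held upright, dome up, at (228,268) in front of the stock row. Its foot is about 2 mm higher than modelled, so I lower it with that in mind.

```bash
python3 -m pendant '[{"travel":[0.3,0,0.3],"rot":[0,0.004,-0.001],"fingers":-1},{"travel":[0.633,0,0.62],"rot":[0,0.004,-0.001],"fingers":-1},{"travel":[0.633,0,0.62],"rot":[0,0.004,-0.001],"fingers":-1},{"travel":[0.633,0,0.62],"rot":[0,0.004,-0.001],"fingers":-1},{"travel":[0.633,0,0.62],"rot":[0,0.004,-0.001],"fingers":-1}]'
python3 - <<'E'
from h import *
K=np.load("/tmp/K.npy"); g=now()
e=g@np.linalg.inv(K); print("expected cap",e.round(4))
for n in("side","top"):
    p,c=snap(n); print(n,standfit(c,*e[:3,3]))
T=plan(g,[("low",capstand(1,.003)@K)])
E
```

```text
clock: 7.8
tcp_pos: [0.5127, 0.3628, 0.0953]
orientation: [0.383, 0.039, 0.923, -0.016]
wrist_force: [0.9, -0.3, -1.6]
finger_gap: 0.0552
grip_force: 54.2
expected cap [[ 8.370e-02 -9.965e-01 -3.400e-03  5.157e-01]
 [ 9.965e-01  8.370e-02 -4.000e-04  3.626e-01]
 [ 7.000e-04 -3.300e-03  1.000e+00  5.230e-02]
 [ 0.000e+00  0.000e+00  0.000e+00  1.000e+00]]
side (1147, 'foot', array([0.5154, 0.3637, 0.0546]), 'tilt', array([-0.006, -0.009]), 'res', np.float64(1.3))
top (474, 'foot', array([0.5138, 0.3614, 0.0551]), 'tilt', array([0.012, 0.018]), 'res', np.float64(1.97))
low travel [0.293, -0.014, 0.288] rot [0.003, 0.003, 0.002] rows 1.0 -> [0.5122 0.3612 0.046 ]
```

```bash
python3 -m pendant '[{"travel":[0.15,-0.014,0.15],"rot":[0.003,0.003,0.002],"fingers":-1},{"travel":[0.26,-0.014,0.255],"rot":[0.003,0.003,0.002],"fingers":-1},{"travel":[0.26,-0.014,0.255],"rot":[0.003,0.003,0.002],"fingers":-1},{"travel":[0.26,-0.014,0.255],"rot":[0.003,0.003,0.002],"fingers":-1}]'
python3 - <<'E'
from h import *
K=np.load("/tmp/K.npy"); g=now()
e=g@np.linalg.inv(K); print("expected cap",e.round(4))
for n in("side",):
    p,c=snap(n); print(n,standfit(c,*e[:3,3]))
T=plan(g,[("low",capstand(1,.003)@K)])
E
```

```text
clock: 8.3
tcp_pos: [0.5111, 0.3607, 0.0506]
orientation: [0.381, 0.04, 0.924, -0.017]
wrist_force: [0.2, 0.2, -1.8]
finger_gap: 0.0552
grip_force: 54.3
expected cap [[ 0.0866 -0.9962  0.0012  0.5139]
 [ 0.9962  0.0866  0.0014  0.3604]
 [-0.0015  0.0011  1.      0.0075]
 [ 0.      0.      0.      1.    ]]
side (1098, 'foot', array([0.5139, 0.3614, 0.0097]), 'tilt', array([-0.004, -0.007]), 'res', np.float64(1.35))
low travel [0.02, 0.005, 0.033] rot [-0.001, -0.001, 0.001] rows 0.1 -> [0.5122 0.3612 0.0461]
```

```bash
python3 -m pendant '[{"travel":[0.023,0.003,0.036],"rot":[0,0,0],"fingers":-1},{"travel":[0.023,0.003,0.036],"rot":[0,0,0],"fingers":-1},{"travel":[0.023,0.003,0.036],"rot":[0,0,0],"fingers":-1}]'
python3 - <<'E'
from h import *
K=np.load("/tmp/K.npy"); g=now()
e=g@np.linalg.inv(K); print("expected cap",e[:3,3].round(4))
p,c=snap("side"); print(standfit(c,*e[:3,3]))
E
```

```text
clock: 8.65
tcp_pos: [0.5122, 0.361, 0.045]
orientation: [0.381, 0.04, 0.924, -0.017]
wrist_force: [0.8, 1.1, 0.0]
finger_gap: 0.0552
grip_force: 54.5
expected cap [0.515  0.3607 0.002 ]
(1082, 'foot', array([0.5151, 0.3619, 0.0042]), 'tilt', array([-0.005, -0.01 ]), 'res', np.float64(1.37))
```

```bash
python3 -m pendant '[{"travel":[0,0,0],"rot":[0,0,0],"fingers":0.6},{"travel":[0,0,0],"rot":[0,0,0],"fingers":0.6},{"travel":[0,0,0],"rot":[0,0,0],"fingers":0.6},{"travel":[0,0,0],"rot":[0,0,0],"fingers":0.6},{"travel":[0,0,-0.3],"rot":[0,0,0],"fingers":0.6},{"travel":[0,0,-0.6],"rot":[0,0,0],"fingers":0.6},{"travel":[0,0,-0.95],"rot":[0,0,0],"fingers":0.6},{"travel":[0,0,-0.95],"rot":[0,0,0],"fingers":0.6}]'
python3 - <<'E'
from h import *
g=now()
for n in("side","top"):
    p,c=snap(n); print(standfit(c,.515,.361,.004))
    for k,(x,y,a) in {"A":(.626,-.098,-1.455),"C":(.473,-.231,-1.31)}.items():
        f=c.reshape(-1,3); f=f[~np.isnan(f[:,0])]; q=f[(sdf(f,(x,y,a,.03))<.02)&(f[:,2]>.014)]
        print(n,k,len(q),len(q)>100 and fitcap(q,[x,y,a,.028]))
G=grasp(.626,-.099,-1.455)
T=plan(g,[("up",off(back(g,.03),[0,0,.07])),("mid",mk(G[:3,:3],[.42,-.08,.24])),("pre",back(G,.19)),("pre",back(G,.09)),("grasp",G)])
E
```

```text
clock: 9.5
tcp_pos: [0.4304, 0.3691, 0.1285]
orientation: [0.381, 0.039, 0.924, -0.016]
wrist_force: [1.0, 0.6, 0.3]
finger_gap: 0.068
grip_force: 0.0
(1655, 'foot', array([0.5143, 0.3616, 0.0043]), 'tilt', array([-0.001, -0.006]), 'res', np.float64(0.92))
side A 520 (array([ 0.62593729, -0.09682357, -1.44814109,  0.02962307]), np.float64(0.5240657545449237))
side C 415 (array([ 0.47369918, -0.23146148, -1.31499104,  0.02971576]), np.float64(0.43693160468662795))
(448, 'foot', array([0.5135, 0.3606, 0.0033]), 'tilt', array([ 0.003, -0.   ]), 'res', np.float64(1.42))
top A 646 (array([ 0.6254909 , -0.10035321, -1.46284787,  0.03048071]), np.float64(1.3890725354398792))
top C 642 (array([ 0.47127947, -0.23269706, -1.29477884,  0.03094216]), np.float64(1.4662354705253287))
up travel [-0.411, 0.0, -0.664] rot [0.0, 0.0, 0.0] rows 1.9 -> [0.4092 0.3708 0.2197]
mid travel [-0.102, -0.934, 0.041] rot [-0.0, 0.309, 0.358] rows 3.3 -> [0.4119 0.2581 0.2248]
mid travel [-0.438, -0.831, -0.048] rot [-0.0, 0.309, 0.358] rows 3.3 -> [0.4145 0.1454 0.2299]
mid travel [-0.67, -0.618, -0.231] rot [-0.0, 0.309, 0.358] rows 3.3 -> [0.4173 0.0327 0.2349]
mid travel [-0.74, -0.349, -0.464] rot [-0.001, 0.31, 0.357] rows 3.3 -> [ 0.4199 -0.08    0.24  ]
pre travel [-0.583, 0.562, -0.285] rot [0.0, -0.0, 0.0] rows 2.1 -> [ 0.4955 -0.1454  0.2148]
pre travel [-0.583, 0.562, -0.286] rot [0.0, -0.0, 0.0] rows 2.1 -> [ 0.571  -0.2108  0.1896]
pre travel [-0.583, 0.563, -0.285] rot [0.0, -0.0, 0.001] rows 2.1 -> [ 0.6467 -0.2761  0.1643]
pre travel [-0.0, -0.001, 0.833] rot [0.0, -0.0, -0.0] rows 2.0 -> [ 0.6384 -0.2059  0.0937]
grasp travel [-0.0, 0.0, 0.75] rot [0.0, -0.0, -0.0] rows 1.8 -> [ 0.6311 -0.1427  0.03  ]
```

```bash
python3 - <<'E'
from h import *
g=now(); G=grasp(.626,-.097,-1.455)
T=plan(g,[("up",off(back(g,.03),[0,0,.07])),("hov",off(G,[0,0,.18]))])
E
```

```text
up travel [-0.411, -0.001, -0.664] rot [0.0, 0.0, 0.0] rows 1.9 -> [0.4105 0.3701 0.2172]
hov travel [-0.303, -0.817, 0.318] rot [-0.001, 0.247, 0.286] rows 2.6 -> [0.4546 0.2679 0.2159]
hov travel [-0.598, -0.681, 0.2] rot [-0.001, 0.247, 0.286] rows 2.6 -> [0.4988 0.1657 0.2144]
hov travel [-0.8, -0.469, 0.016] rot [-0.0, 0.247, 0.286] rows 2.6 -> [0.5428 0.0635 0.2129]
hov travel [-0.879, -0.214, -0.204] rot [-0.001, 0.248, 0.286] rows 2.6 -> [ 0.5869 -0.0386  0.2114]
hov travel [-0.821, 0.045, -0.428] rot [-0.0, 0.247, 0.287] rows 2.6 -> [ 0.6311 -0.1407  0.21  ]
```

```bash
python3 -m pendant '[{"travel":[-0.411,0,-0.664],"rot":[0,0,0],"fingers":1},{"travel":[-0.411,0,-0.664],"rot":[0,0,0],"fingers":1},{"travel":[-0.411,0,-0.664],"rot":[0,0,0],"fingers":1},{"travel":[-0.411,0,-0.664],"rot":[0,0,0],"fingers":1}]'
python3 -m pendant '[{"travel":[-0.303,-0.817,0.318],"rot":[0,0.247,0.286],"fingers":1},{"travel":[-0.303,-0.817,0.318],"rot":[0,0.247,0.286],"fingers":1},{"travel":[-0.303,-0.817,0.318],"rot":[0,0.247,0.286],"fingers":1},{"travel":[-0.303,-0.817,0.318],"rot":[0,0.247,0.286],"fingers":1}]'
python3 -m pendant '[{"travel":[-0.598,-0.681,0.2],"rot":[0,0.247,0.286],"fingers":1},{"travel":[-0.598,-0.681,0.2],"rot":[0,0.247,0.286],"fingers":1},{"travel":[-0.598,-0.681,0.2],"rot":[0,0.247,0.286],"fingers":1},{"travel":[-0.598,-0.681,0.2],"rot":[0,0.247,0.286],"fingers":1}]'
python3 -m pendant '[{"travel":[-0.8,-0.469,0.016],"rot":[0,0.247,0.286],"fingers":1},{"travel":[-0.8,-0.469,0.016],"rot":[0,0.247,0.286],"fingers":1},{"travel":[-0.8,-0.469,0.016],"rot":[0,0.247,0.286],"fingers":1},{"travel":[-0.8,-0.469,0.016],"rot":[0,0.247,0.286],"fingers":1}]'
python3 -m pendant '[{"travel":[-0.879,-0.214,-0.204],"rot":[0,0.248,0.286],"fingers":1},{"travel":[-0.879,-0.214,-0.204],"rot":[0,0.248,0.286],"fingers":1},{"travel":[-0.879,-0.214,-0.204],"rot":[0,0.248,0.286],"fingers":1},{"travel":[-0.879,-0.214,-0.204],"rot":[0,0.248,0.286],"fingers":1},{"travel":[-0.879,-0.214,-0.204],"rot":[0,0.248,0.286],"fingers":1}]'
python3 - <<'E'
from h import *
g=now(); G=grasp(.626,-.097,-1.455); print(g.round(3),env.get_state()["joint_pos"])
T=plan(g,[("hov",off(G,[0,0,.13])),("down",off(G,[0,0,.03])),("G",G)])
E
```

```text
clock: 10.0
tcp_pos: [0.4114, 0.3699, 0.2163]
orientation: [0.38, 0.04, 0.924, -0.017]
wrist_force: [-0.7, -0.1, -0.9]
finger_gap: 0.0856
grip_force: 0.0
clock: 10.4
tcp_pos: [0.4566, 0.2642, 0.2135]
orientation: [0.256, 0.182, 0.949, 0.043]
wrist_force: [0.7, 0.0, -0.4]
finger_gap: 0.0856
grip_force: 0.0
clock: 10.8
tcp_pos: [0.5002, 0.1625, 0.2115]
orientation: [0.122, 0.313, 0.936, 0.103]
wrist_force: [-1.1, -0.3, -0.4]
finger_gap: 0.0855
grip_force: 0.0
clock: 11.2
tcp_pos: [0.5432, 0.0613, 0.209]
orientation: [-0.017, 0.431, 0.888, 0.159]
wrist_force: [-0.4, 0.7, -0.8]
finger_gap: 0.0853
grip_force: 0.0
clock: 11.7
tcp_pos: [0.5854, -0.0374, 0.2093]
orientation: [-0.155, 0.532, 0.806, 0.21]
wrist_force: [0.4, -0.8, 0.6]
finger_gap: 0.0854
grip_force: 0.0
[[-0.386  0.922 -0.026  0.585]
 [ 0.792  0.346  0.502 -0.037]
 [ 0.472  0.173 -0.864  0.209]
 [ 0.     0.     0.     1.   ]] [-0.42228777  0.50079665  0.12168648  1.45137044  0.46386018  0.68299601]
hov travel [-0.512, -0.009, -0.044] rot [-0.003, 0.125, 0.143] rows 1.3 -> [ 0.6083 -0.0891  0.1847]
hov travel [-0.497, 0.067, -0.109] rot [-0.003, 0.125, 0.143] rows 1.3 -> [ 0.6311 -0.1407  0.1599]
down travel [-0.589, -0.0, 0.589] rot [-0.0, 0.0, -0.0] rows 2.0 -> [ 0.6311 -0.1407  0.06  ]
G travel [-0.176, 0.0, 0.177] rot [-0.0, 0.0, -0.0] rows 0.6 -> [ 0.6311 -0.1407  0.03  ]
```

```bash
python3 -m pendant '[{"travel":[-0.512,-0.009,-0.044],"rot":[-0.003,0.125,0.143],"fingers":1},{"travel":[-0.512,-0.009,-0.044],"rot":[-0.003,0.125,0.143],"fingers":1},{"travel":[-0.512,-0.009,-0.044],"rot":[-0.003,0.125,0.143],"fingers":1}]'
python3 -m pendant '[{"travel":[-0.497,0.067,-0.109],"rot":[-0.003,0.125,0.143],"fingers":1},{"travel":[-0.497,0.067,-0.109],"rot":[-0.003,0.125,0.143],"fingers":1},{"travel":[-0.497,0.067,-0.109],"rot":[-0.003,0.125,0.143],"fingers":1},{"travel":[-0.497,0.067,-0.109],"rot":[-0.003,0.125,0.143],"fingers":1},{"travel":[-0.497,0.067,-0.109],"rot":[-0.003,0.125,0.143],"fingers":1}]'
python3 - <<'E'
from h import *
g=now(); G=grasp(.626,-.097,-1.455); print(env.get_state()["joint_pos"])
p,c=snap("wrist"); f=c.reshape(-1,3); f=f[~np.isnan(f[:,0])]
q=f[(sdf(f,(.626,-.097,-1.455,.029))<.015)&(f[:,2]>.012)]
print(len(q),len(q)>100 and fitcap(q,(.626,-.097,-1.455,.029)))
T=plan(g,[("down",off(G,[0,0,.04])),("G",G)])
E
```

```text
clock: 12.0
tcp_pos: [0.6082, -0.0902, 0.1832]
orientation: [-0.223, 0.577, 0.75, 0.233]
wrist_force: [-0.2, 0.4, -0.7]
finger_gap: 0.0858
grip_force: 0.0
clock: 12.5
tcp_pos: [0.6322, -0.1408, 0.1658]
orientation: [-0.282, 0.614, 0.691, 0.255]
wrist_force: [1.2, 0.8, 0.0]
finger_gap: 0.085
grip_force: 0.0
[-0.58556846  0.88325812  0.55831042  1.81096074  0.57145937  0.69710797]
6520 (array([ 0.62720914, -0.09354198, -1.46359504,  0.02958981]), np.float64(0.4517436768581706))
down travel [-0.561, -0.014, 0.568] rot [0.005, 0.004, 0.004] rows 1.9 -> [ 0.6311 -0.1407  0.07  ]
G travel [-0.235, -0.0, 0.236] rot [-0.0, 0.0, -0.0] rows 0.8 -> [ 0.6311 -0.1407  0.03  ]
```

```bash
python3 -m pendant '[{"travel":[-0.28,-0.01,0.28],"rot":[0.005,0.004,0.004],"fingers":1},{"travel":[-0.56,-0.014,0.568],"rot":[0.005,0.004,0.004],"fingers":1},{"travel":[-0.56,-0.014,0.568],"rot":[0.005,0.004,0.004],"fingers":1},{"travel":[-0.56,-0.014,0.568],"rot":[0.005,0.004,0.004],"fingers":1}]'
python3 - <<'E'
from h import *
g=now(); G=grasp(.6265,-.096,-1.459); print(env.get_state()["joint_pos"])
T=plan(g,[("G",G)])
E
```

```text
clock: 12.95
tcp_pos: [0.6299, -0.1414, 0.0686]
orientation: [-0.288, 0.615, 0.688, 0.254]
wrist_force: [0.4, 0.2, 0.9]
finger_gap: 0.0855
grip_force: 0.0
[-0.58814217  0.95519749  0.4528626   1.64793973  0.57057755  0.69700189]
G travel [-0.22, 0.015, 0.235] rot [-0.004, -0.004, -0.002] rows 0.8 -> [ 0.6314 -0.1398  0.03  ]
```

```bash
python3 -m pendant '[{"travel":[-0.11,0.015,0.12],"rot":[-0.004,-0.004,-0.002],"fingers":1},{"travel":[-0.22,0.015,0.235],"rot":[-0.004,-0.004,-0.002],"fingers":1},{"travel":[-0.22,0.015,0.235],"rot":[-0.004,-0.004,-0.002],"fingers":1},{"travel":[-0.22,0.015,0.235],"rot":[-0.004,-0.004,-0.002],"fingers":1},{"travel":[-0.22,0.015,0.235],"rot":[-0.004,-0.004,-0.002],"fingers":-1},{"travel":[-0.22,0.015,0.235],"rot":[-0.004,-0.004,-0.002],"fingers":-1},{"travel":[-0.22,0.015,0.235],"rot":[-0.004,-0.004,-0.002],"fingers":-1},{"travel":[-0.22,0.015,0.235],"rot":[-0.004,-0.004,-0.002],"fingers":-1},{"travel":[-0.22,0.015,0.235],"rot":[-0.004,-0.004,-0.002],"fingers":-1},{"travel":[-0.22,0.015,0.235],"rot":[-0.004,-0.004,-0.002],"fingers":-1}]' 50
python3 - <<'E'
from h import *
g=now(); a=np.arctan2(-g[1,2],-g[0,2]); print(g.round(4),"yaw",a)
C=caplying(.6265,-.096,a); n=C[:3,0]; C[:3,3]+=n*(n@(g[:3,3]-C[:3,3])); K=np.linalg.inv(C)@g; np.save("/tmp/K.npy",K); print("foot",C[:3,3])
T=plan(g,[("lift",off(g,[0,0,.155])),("over",capstand(2,.165)@K)])
E
```

```text
clock: 13.95
tcp_pos: [0.6322, -0.1415, 0.0294]
orientation: [-0.284, 0.616, 0.688, 0.255]
wrist_force: [0.6, -1.5, 5.4]
finger_gap: 0.0555
grip_force: 53.4
[[-0.0784  0.994  -0.0765  0.6322]
 [ 0.7034  0.1095  0.7023 -0.1415]
 [ 0.7064  0.0012 -0.7078  0.0294]
 [ 0.      0.      0.      1.    ]] yaw -1.4622896222158912
foot [ 0.62720383 -0.09592333  0.028     ]
lift travel [0.456, 0.001, -0.457] rot [0.0, 0.0, 0.0] rows 1.5 -> [ 0.6322 -0.1415  0.1068]
lift travel [0.456, 0.001, -0.457] rot [0.0, 0.0, 0.0] rows 1.5 -> [ 0.6322 -0.1415  0.1843]
over travel [0.651, -0.172, 0.571] rot [0.0, -0.309, -0.359] rows 3.3 -> [ 0.6003 -0.0407  0.191 ]
over travel [0.811, 0.109, 0.33] rot [0.0, -0.309, -0.359] rows 3.3 -> [0.5685 0.0601 0.1975]
over travel [0.776, 0.414, 0.067] rot [0.0, -0.309, -0.36] rows 3.3 -> [0.5368 0.1608 0.2042]
over travel [0.554, 0.67, -0.153] rot [0.001, -0.31, -0.359] rows 3.3 -> [0.5049 0.2616 0.2109]
```

```bash
python3 -m pendant '[{"travel":[0.3,0,-0.3],"rot":[0,0,0],"fingers":-1},{"travel":[0.6,0,-0.6],"rot":[0,0,0],"fingers":-1},{"travel":[0.912,0.002,-0.914],"rot":[0,0,0],"fingers":-1},{"travel":[0.912,0.002,-0.914],"rot":[0,0,0],"fingers":-1},{"travel":[0.912,0.002,-0.914],"rot":[0,0,0],"fingers":-1}]'
python3 -m pendant '[{"travel":[0.651,-0.172,0.571],"rot":[0,-0.309,-0.359],"fingers":-1},{"travel":[0.651,-0.172,0.571],"rot":[0,-0.309,-0.359],"fingers":-1},{"travel":[0.651,-0.172,0.571],"rot":[0,-0.309,-0.359],"fingers":-1},{"travel":[0.651,-0.172,0.571],"rot":[0,-0.309,-0.359],"fingers":-1},{"travel":[0.651,-0.172,0.571],"rot":[0,-0.309,-0.359],"fingers":-1},{"travel":[0.651,-0.172,0.571],"rot":[0,-0.309,-0.359],"fingers":-1}]'
python3 -m pendant '[{"travel":[0.811,0.109,0.33],"rot":[0,-0.309,-0.359],"fingers":-1},{"travel":[0.811,0.109,0.33],"rot":[0,-0.309,-0.359],"fingers":-1},{"travel":[0.811,0.109,0.33],"rot":[0,-0.309,-0.359],"fingers":-1},{"travel":[0.811,0.109,0.33],"rot":[0,-0.309,-0.359],"fingers":-1},{"travel":[0.811,0.109,0.33],"rot":[0,-0.309,-0.359],"fingers":-1},{"travel":[0.811,0.109,0.33],"rot":[0,-0.309,-0.359],"fingers":-1}]'
python3 - <<'E'
from h import *
K=np.load("/tmp/K.npy"); g=now()
T=plan(g,[("over",capstand(2,.165)@K)])
E
```

```text
clock: 14.45
tcp_pos: [0.6325, -0.1417, 0.1844]
orientation: [-0.283, 0.616, 0.689, 0.255]
wrist_force: [0.3, -0.7, -2.6]
finger_gap: 0.0553
grip_force: 53.6
clock: 15.05
tcp_pos: [0.5991, -0.04, 0.1879]
orientation: [-0.121, 0.511, 0.827, 0.201]
wrist_force: [0.3, 0.0, -2.2]
finger_gap: 0.0553
grip_force: 53.6
clock: 15.65
tcp_pos: [0.568, 0.0597, 0.195]
orientation: [0.053, 0.374, 0.916, 0.136]
wrist_force: [1.0, -0.6, -2.6]
finger_gap: 0.0552
grip_force: 53.6
over travel [0.777, 0.418, 0.06] rot [-0.0, -0.312, -0.36] rows 3.3 -> [0.5365 0.1608 0.2029]
over travel [0.549, 0.672, -0.162] rot [-0.001, -0.312, -0.361] rows 3.3 -> [0.505  0.2616 0.2109]
```

```bash
python3 -m pendant '[{"travel":[0.777,0.418,0.06],"rot":[0,-0.312,-0.36],"fingers":-1},{"travel":[0.777,0.418,0.06],"rot":[0,-0.312,-0.36],"fingers":-1},{"travel":[0.777,0.418,0.06],"rot":[0,-0.312,-0.36],"fingers":-1},{"travel":[0.777,0.418,0.06],"rot":[0,-0.312,-0.36],"fingers":-1},{"travel":[0.777,0.418,0.06],"rot":[0,-0.312,-0.36],"fingers":-1},{"travel":[0.777,0.418,0.06],"rot":[0,-0.312,-0.36],"fingers":-1}]'
python3 -m pendant '[{"travel":[0.549,0.672,-0.162],"rot":[0,-0.312,-0.361],"fingers":-1},{"travel":[0.549,0.672,-0.162],"rot":[0,-0.312,-0.361],"fingers":-1},{"travel":[0.549,0.672,-0.162],"rot":[0,-0.312,-0.361],"fingers":-1},{"travel":[0.549,0.672,-0.162],"rot":[0,-0.312,-0.361],"fingers":-1},{"travel":[0.549,0.672,-0.162],"rot":[0,-0.312,-0.361],"fingers":-1},{"travel":[0.549,0.672,-0.162],"rot":[0,-0.312,-0.361],"fingers":-1},{"travel":[0.549,0.672,-0.162],"rot":[0,-0.312,-0.361],"fingers":-1}]'
cat >> h.py <<'E'
def held(k,z):
    K=np.load("/tmp/K.npy"); g=now(); e=g@np.linalg.inv(K); print("expected cap",e.round(4).tolist()[:3])
    for n in("side","top"):
        p,c=snap(n); print(n,*standfit(c,*e[:3,3]))
    plan(g,[("low",capstand(k,z)@K)])
E
python3 - <<'E'
from h import *
held(2,.05)
E
```

```text
clock: 16.25
tcp_pos: [0.5369, 0.1607, 0.2031]
orientation: [0.225, 0.214, 0.949, 0.061]
wrist_force: [0.2, -0.4, -0.3]
finger_gap: 0.0553
grip_force: 53.7
clock: 16.95
tcp_pos: [0.5061, 0.2616, 0.2122]
orientation: [0.384, 0.04, 0.922, -0.018]
wrist_force: [0.8, 0.2, -0.9]
finger_gap: 0.0554
grip_force: 53.9
expected cap [[0.088, -0.9961, -0.0028, 0.5076], [0.9961, 0.088, 0.0008, 0.2614], [-0.0006, -0.0029, 1.0, 0.1663]]
side 1286 foot [0.5072 0.2627 0.1735] tilt [-0.005 -0.01 ] res 1.23
top 560 foot [0.5067 0.2608 0.1729] tilt [-0.01   0.007] res 1.87
low travel [0.695, 0.001, 0.676] rot [-0.001, 0.003, -0.0] rows 2.3 -> [0.5049 0.2616 0.0958]
```

```bash
python3 -m pendant '[{"travel":[0.3,0,0.3],"rot":[0,0.003,0],"fingers":-1},{"travel":[0.6,0,0.6],"rot":[0,0.003,0],"fingers":-1},{"travel":[0.8,0,0.78],"rot":[0,0.003,0],"fingers":-1},{"travel":[0.8,0,0.78],"rot":[0,0.003,0],"fingers":-1},{"travel":[0.8,0,0.78],"rot":[0,0.003,0],"fingers":-1}]'
python3 - <<'E'
from h import *
held(2,.0)
E
```

```text
clock: 17.55
tcp_pos: [0.5038, 0.2615, 0.0773]
orientation: [0.382, 0.039, 0.923, -0.018]
wrist_force: [1.0, 0.9, -1.2]
finger_gap: 0.0556
grip_force: 53.8
expected cap [[0.0862, -0.9963, 0.0013, 0.5051], [0.9963, 0.0862, 0.0025, 0.2613], [-0.0026, 0.0011, 1.0, 0.0315]]
side 1026 foot [0.5048 0.2627 0.0385] tilt [-0.002 -0.012] res 1.32
top 464 foot [0.506  0.2599 0.0399] tilt [-0.021  0.025] res 2.24
low travel [0.179, 0.002, 0.192] rot [-0.001, -0.001, 0.002] rows 0.6 -> [0.5049 0.2616 0.0458]
```

```bash
python3 -m pendant '[{"travel":[0.08,0.002,0.09],"rot":[0,0,0],"fingers":-1},{"travel":[0.159,0.002,0.172],"rot":[0,0,0],"fingers":-1},{"travel":[0.159,0.002,0.172],"rot":[0,0,0],"fingers":-1},{"travel":[0.159,0.002,0.172],"rot":[0,0,0],"fingers":-1}]'
python3 - <<'E'
from h import *
held(2,-.003)
E
```

```text
clock: 18.05
tcp_pos: [0.5056, 0.2627, 0.0516]
orientation: [0.384, 0.039, 0.922, -0.017]
wrist_force: [-0.2, -0.2, -1.6]
finger_gap: 0.0554
grip_force: 53.9
expected cap [[0.0852, -0.9964, -0.0028, 0.5071], [0.9964, 0.0852, 0.0001, 0.2625], [0.0001, -0.0028, 1.0, 0.0057]]
side 996 foot [0.5067 0.2638 0.0127] tilt [-0.004 -0.01 ] res 1.37
top 434 foot [0.5065 0.2628 0.0122] tilt [-0.008 -0.008] res 2.04
low travel [0.055, -0.009, 0.047] rot [0.001, 0.003, 0.001] rows 0.2 -> [0.5049 0.2616 0.0429]
```

```bash
python3 -m pendant '[{"travel":[0.03,-0.009,0.03],"rot":[0.001,0.003,0.001],"fingers":-1},{"travel":[0.055,-0.009,0.047],"rot":[0.001,0.003,0.001],"fingers":-1},{"travel":[0.055,-0.009,0.047],"rot":[0.001,0.003,0.001],"fingers":-1}]'
python3 - <<'E'
from h import *
held(2,-.003)
E
```

```text
clock: 18.45
tcp_pos: [0.5055, 0.2614, 0.043]
orientation: [0.384, 0.04, 0.922, -0.017]
wrist_force: [-3.9, -1.3, 10.6]
finger_gap: 0.0553
grip_force: 54.9
expected cap [[0.0877, -0.9961, -0.0026, 0.5069], [0.9961, 0.0877, 0.0007, 0.2612], [-0.0005, -0.0026, 1.0, -0.0028]]
side 970 foot [0.5064 0.2624 0.0043] tilt [-0.004 -0.009] res 1.36
top 439 foot [0.5068 0.2606 0.0033] tilt [-0.019  0.005] res 2.09
low travel [0.004, 0.002, -0.002] rot [-0.001, 0.002, -0.0] rows 0.0 -> [0.505  0.2617 0.0429]
```

```bash
python3 -m pendant '[{"travel":[-0.004,0,-0.004],"rot":[0,0,0],"fingers":-1},{"travel":[-0.004,0,-0.004],"rot":[0,0,0],"fingers":0.6},{"travel":[-0.004,0,-0.004],"rot":[0,0,0],"fingers":0.6},{"travel":[-0.004,0,-0.004],"rot":[0,0,0],"fingers":0.6},{"travel":[-0.004,0,-0.004],"rot":[0,0,0],"fingers":0.6},{"travel":[0,0,-0.3],"rot":[0,0,0],"fingers":0.6},{"travel":[0,0,-0.6],"rot":[0,0,0],"fingers":0.6},{"travel":[0,0,-0.95],"rot":[0,0,0],"fingers":0.6},{"travel":[0,0,-0.95],"rot":[0,0,0],"fingers":0.6}]'
python3 - <<'E'
from h import *
g=now()
for n in("side","top"):
    p,c=snap(n); cv2.imwrite(f"pics/{n}2.png",p)
    for k in(1,2): print(n,k,*standfit(c,*FR[k],.004))
    x,y,a=.4735,-.2315,-1.312
    f=c.reshape(-1,3); f=f[~np.isnan(f[:,0])]; q=f[(sdf(f,(x,y,a,.03))<.02)&(f[:,2]>.014)]
    print(n,len(q),len(q)>100 and fitcap(q,[x,y,a,.028]))
G=grasp(.4738,-.2300,-1.312)
T=plan(g,[("up",off(back(g,.02),[0,0,.06])),("hov",off(G,[0,0,.15]))])
E
```

```text
clock: 19.45
tcp_pos: [0.4221, 0.2689, 0.1245]
orientation: [0.382, 0.038, 0.923, -0.016]
wrist_force: [-0.3, 0.9, -0.0]
finger_gap: 0.0684
grip_force: 0.0
side 1 1653 foot [0.5142 0.3616 0.0042] tilt [ 0.002 -0.005] res 0.92
side 2 1422 foot [0.5055 0.2623 0.0041] tilt [ 0.002 -0.007] res 0.93
side 413 (array([ 0.47386697, -0.23208026, -1.30709168,  0.02927135]), np.float64(0.42896744469251297))
top 1 447 foot [0.5136 0.3606 0.0033] tilt [0.003 0.001] res 1.55
top 2 424 foot [0.5052 0.2613 0.0033] tilt [-0.004 -0.004] res 1.56
top 641 (array([ 0.47113596, -0.23340641, -1.28491352,  0.03047218]), np.float64(1.3408704019204154))
up travel [-0.354, -0.0, -0.52] rot [0.0, 0.0, 0.0] rows 1.5 -> [0.408  0.2701 0.1986]
hov travel [-0.121, -0.891, 0.166] rot [-0.0, 0.258, 0.258] rows 2.5 -> [0.4234 0.1615 0.1949]
hov travel [-0.391, -0.821, 0.096] rot [-0.0, 0.258, 0.258] rows 2.5 -> [0.4388 0.053  0.1912]
hov travel [-0.604, -0.684, -0.04] rot [0.0, 0.258, 0.257] rows 2.5 -> [ 0.4542 -0.0555  0.1875]
hov travel [-0.73, -0.503, -0.223] rot [0.0, 0.259, 0.258] rows 2.6 -> [ 0.4696 -0.1641  0.1838]
hov travel [-0.751, -0.3, -0.425] rot [0.0, 0.258, 0.257] rows 2.5 -> [ 0.485  -0.2725  0.1799]
```

View pics/side2.png

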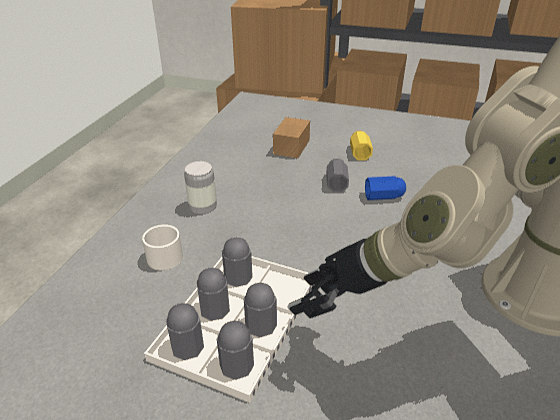

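The side view shows both placed caps upright in front cells 1 and 2, at (235,348) and (260,308). The stock caps are unmoved and the third grey cap is at (338,175).

```bash
python3 -m pendant '[{"travel":[-0.354,0,-0.52],"rot":[0,0,0],"fingers":1},{"travel":[-0.354,0,-0.52],"rot":[0,0,0],"fingers":1},{"travel":[-0.354,0,-0.52],"rot":[0,0,0],"fingers":1}]'
python3 -m pendant '[{"travel":[-0.121,-0.891,0.166],"rot":[0,0.258,0.258],"fingers":1},{"travel":[-0.121,-0.891,0.166],"rot":[0,0.258,0.258],"fingers":1},{"travel":[-0.121,-0.891,0.166],"rot":[0,0.258,0.258],"fingers":1},{"travel":[-0.121,-0.891,0.166],"rot":[0,0.258,0.258],"fingers":1}]'
python3 -m pendant '[{"travel":[-0.391,-0.821,0.096],"rot":[0,0.258,0.258],"fingers":1},{"travel":[-0.391,-0.821,0.096],"rot":[0,0.258,0.258],"fingers":1},{"travel":[-0.391,-0.821,0.096],"rot":[0,0.258,0.258],"fingers":1},{"travel":[-0.391,-0.821,0.096],"rot":[0,0.258,0.258],"fingers":1}]'
python3 -m pendant '[{"travel":[-0.604,-0.684,-0.04],"rot":[0,0.258,0.257],"fingers":1},{"travel":[-0.604,-0.684,-0.04],"rot":[0,0.258,0.257],"fingers":1},{"travel":[-0.604,-0.684,-0.04],"rot":[0,0.258,0.257],"fingers":1},{"travel":[-0.604,-0.684,-0.04],"rot":[0,0.258,0.257],"fingers":1}]'
python3 -m pendant '[{"travel":[-0.73,-0.503,-0.223],"rot":[0,0.259,0.258],"fingers":1},{"travel":[-0.73,-0.503,-0.223],"rot":[0,0.259,0.258],"fingers":1},{"travel":[-0.73,-0.503,-0.223],"rot":[0,0.259,0.258],"fingers":1},{"travel":[-0.73,-0.503,-0.223],"rot":[0,0.259,0.258],"fingers":1},{"travel":[-0.73,-0.503,-0.223],"rot":[0,0.259,0.258],"fingers":1}]'
python3 - <<'E'
from h import *
g=now(); G=grasp(.4738,-.2300,-1.312); print(env.get_state()["joint_pos"])
T=plan(g,[("hov",off(G,[0,0,.15]))])
E
```

```text
clock: 19.85
tcp_pos: [0.412, 0.271, 0.1989]
orientation: [0.383, 0.04, 0.923, -0.016]
wrist_force: [0.5, 0.1, 1.1]
finger_gap: 0.0854
grip_force: 0.0
clock: 20.25
tcp_pos: [0.4271, 0.1579, 0.1918]
orientation: [0.252, 0.168, 0.952, 0.038]
wrist_force: [-0.4, 0.2, 0.0]
finger_gap: 0.0854
grip_force: 0.0
clock: 20.65
tcp_pos: [0.4423, 0.049, 0.1871]
orientation: [0.114, 0.287, 0.946, 0.094]
wrist_force: [0.1, -0.1, -0.5]
finger_gap: 0.0853
grip_force: 0.0
clock: 21.05
tcp_pos: [0.4561, -0.0581, 0.1819]
orientation: [-0.029, 0.394, 0.907, 0.146]
wrist_force: [0.6, 1.0, 0.3]
finger_gap: 0.0851
grip_force: 0.0
clock: 21.55
tcp_pos: [0.4698, -0.1629, 0.1801]
orientation: [-0.169, 0.487, 0.835, 0.192]
wrist_force: [-0.0, 1.3, 0.3]
finger_gap: 0.0857
grip_force: 0.0
[-0.68121746  0.48448616  0.00664072  1.50544279  0.32322795  0.30554203]
hov travel [-0.743, -0.302, -0.456] rot [-0.003, 0.259, 0.256] rows 2.5 -> [ 0.485  -0.2725  0.18  ]
```

```bash
python3 -m pendant '[{"travel":[-0.743,-0.302,-0.456],"rot":[-0.003,0.259,0.256],"fingers":1},{"travel":[-0.743,-0.302,-0.456],"rot":[-0.003,0.259,0.256],"fingers":1},{"travel":[-0.743,-0.302,-0.456],"rot":[-0.003,0.259,0.256],"fingers":1},{"travel":[-0.743,-0.302,-0.456],"rot":[-0.003,0.259,0.256],"fingers":1},{"travel":[-0.743,-0.302,-0.456],"rot":[-0.003,0.259,0.256],"fingers":1},{"travel":[-0.743,-0.302,-0.456],"rot":[-0.003,0.259,0.256],"fingers":1}]'
python3 - <<'E'
from h import *
g=now(); G=grasp(.4735,-.2300,-1.308)
p,c=snap("wrist"); cv2.imwrite("pics/w3.png",p); f=c.reshape(-1,3); f=f[~np.isnan(f[:,0])]
q=f[(sdf(f,(.4735,-.231,-1.308,.029))<.015)&(f[:,2]>.012)]
print(len(q),len(q)>100 and fitcap(q,(.4735,-.231,-1.308,.029)))
T=plan(g,[("down",off(G,[0,0,.04])),("G",G)])
E
```

```text
clock: 22.15
tcp_pos: [0.4855, -0.2724, 0.1837]
orientation: [-0.301, 0.563, 0.733, 0.233]
wrist_force: [-1.5, -0.5, 0.5]
finger_gap: 0.0851
grip_force: 0.0
5802 (array([ 0.47298315, -0.22850182, -1.30601411,  0.02927428]), np.float64(0.45085302778445663))
down travel [-0.667, -0.007, 0.673] rot [0.004, 0.003, -0.001] rows 2.3 -> [ 0.4849 -0.2724  0.07  ]
G travel [-0.236, -0.0, 0.235] rot [-0.0, 0.0, 0.0] rows 0.8 -> [ 0.485  -0.2725  0.03  ]
```

```bash
python3 -m pendant '[{"travel":[-0.3,0,0.3],"rot":[0.004,0.003,0],"fingers":1},{"travel":[-0.667,-0.007,0.673],"rot":[0.004,0.003,-0.001],"fingers":1},{"travel":[-0.667,-0.007,0.673],"rot":[0.004,0.003,-0.001],"fingers":1},{"travel":[-0.667,-0.007,0.673],"rot":[0.004,0.003,-0.001],"fingers":1},{"travel":[-0.667,-0.007,0.673],"rot":[0.004,0.003,-0.001],"fingers":1}]'
python3 - <<'E'
from h import *
T=plan(now(),[("G",grasp(.4732,-.2295,-1.307))])
E
```

```text
clock: 22.7
tcp_pos: [0.4846, -0.2742, 0.0706]
orientation: [-0.304, 0.563, 0.732, 0.233]
wrist_force: [-0.5, -1.0, 1.0]
finger_gap: 0.0854
grip_force: 0.0
G travel [-0.227, 0.005, 0.251] rot [0.002, -0.001, -0.003] rows 0.8 -> [ 0.4846 -0.272   0.03  ]
```

```bash
python3 -m pendant '[{"travel":[-0.11,0.005,0.12],"rot":[0.002,-0.001,-0.003],"fingers":1},{"travel":[-0.227,0.005,0.251],"rot":[0.002,-0.001,-0.003],"fingers":1},{"travel":[-0.227,0.005,0.251],"rot":[0.002,-0.001,-0.003],"fingers":1},{"travel":[-0.227,0.005,0.251],"rot":[0.002,-0.001,-0.003],"fingers":1},{"travel":[-0.227,0.005,0.251],"rot":[0.002,-0.001,-0.003],"fingers":-1},{"travel":[-0.227,0.005,0.251],"rot":[0.002,-0.001,-0.003],"fingers":-1},{"travel":[-0.227,0.005,0.251],"rot":[0.002,-0.001,-0.003],"fingers":-1},{"travel":[-0.227,0.005,0.251],"rot":[0.002,-0.001,-0.003],"fingers":-1},{"travel":[-0.227,0.005,0.251],"rot":[0.002,-0.001,-0.003],"fingers":-1},{"travel":[-0.227,0.005,0.251],"rot":[0.002,-0.001,-0.003],"fingers":-1}]' 50
python3 - <<'E'
from h import *
g=now(); a=np.arctan2(-g[1,2],-g[0,2]); print("yaw",a)
C=caplying(.4732,-.2295,a); n=C[:3,0]; C[:3,3]+=n*(n@(g[:3,3]-C[:3,3])); K=np.linalg.inv(C)@g; np.save("/tmp/K.npy",K); print("foot",C[:3,3])
L=off(g,[0,0,.155])
T=plan(g,[("lift",L),("over",capstand(3,.165)@K)])
E
```

```text
clock: 23.7
tcp_pos: [0.4845, -0.2728, 0.0288]
orientation: [-0.304, 0.562, 0.733, 0.233]
wrist_force: [0.4, -2.6, 5.5]
finger_gap: 0.0554
grip_force: 53.4
yaw -1.3085129230200039
foot [ 0.47292289 -0.2295744   0.028     ]
lift travel [0.457, 0.0, -0.457] rot [0.0, 0.0, 0.0] rows 1.6 -> [ 0.4845 -0.2728  0.1064]
lift travel [0.457, 0.0, -0.456] rot [0.0, 0.0, 0.0] rows 1.5 -> [ 0.4845 -0.2728  0.1838]
over travel [0.652, 0.26, 0.576] rot [0.0, -0.323, -0.32] rows 3.2 -> [ 0.4876 -0.1641  0.1903]
over travel [0.683, 0.489, 0.346] rot [0.0, -0.323, -0.32] rows 3.2 -> [ 0.4908 -0.0553  0.1968]
over travel [0.562, 0.701, 0.131] rot [0.0, -0.324, -0.32] rows 3.2 -> [0.494  0.0534 0.2033]
over travel [0.316, 0.85, -0.02] rot [0.0, -0.323, -0.321] rows 3.2 -> [0.4971 0.162  0.2097]
```

```bash
python3 -m pendant '[{"travel":[0.3,0,-0.3],"rot":[0,0,0],"fingers":-1},{"travel":[0.6,0,-0.6],"rot":[0,0,0],"fingers":-1},{"travel":[0.914,0,-0.913],"rot":[0,0,0],"fingers":-1},{"travel":[0.914,0,-0.913],"rot":[0,0,0],"fingers":-1},{"travel":[0.914,0,-0.913],"rot":[0,0,0],"fingers":-1}]'
python3 -m pendant '[{"travel":[0.652,0.26,0.576],"rot":[0,-0.323,-0.32],"fingers":-1},{"travel":[0.652,0.26,0.576],"rot":[0,-0.323,-0.32],"fingers":-1},{"travel":[0.652,0.26,0.576],"rot":[0,-0.323,-0.32],"fingers":-1},{"travel":[0.652,0.26,0.576],"rot":[0,-0.323,-0.32],"fingers":-1},{"travel":[0.652,0.26,0.576],"rot":[0,-0.323,-0.32],"fingers":-1},{"travel":[0.652,0.26,0.576],"rot":[0,-0.323,-0.32],"fingers":-1}]'
python3 -m pendant '[{"travel":[0.683,0.489,0.346],"rot":[0,-0.323,-0.32],"fingers":-1},{"travel":[0.683,0.489,0.346],"rot":[0,-0.323,-0.32],"fingers":-1},{"travel":[0.683,0.489,0.346],"rot":[0,-0.323,-0.32],"fingers":-1},{"travel":[0.683,0.489,0.346],"rot":[0,-0.323,-0.32],"fingers":-1},{"travel":[0.683,0.489,0.346],"rot":[0,-0.323,-0.32],"fingers":-1},{"travel":[0.683,0.489,0.346],"rot":[0,-0.323,-0.32],"fingers":-1}]'
python3 - <<'E'
from h import *
K=np.load("/tmp/K.npy"); T=plan(now(),[("over",capstand(3,.165)@K)])
E
```

```text
clock: 24.2
tcp_pos: [0.4848, -0.2731, 0.1839]
orientation: [-0.303, 0.562, 0.734, 0.232]
wrist_force: [-0.2, -1.1, -1.5]
finger_gap: 0.0553
grip_force: 53.2
clock: 24.8
tcp_pos: [0.4872, -0.1645, 0.188]
orientation: [-0.136, 0.464, 0.856, 0.183]
wrist_force: [0.8, -0.7, -1.1]
finger_gap: 0.0552
grip_force: 53.2
clock: 25.4
tcp_pos: [0.4914, -0.0567, 0.1953]
orientation: [0.042, 0.341, 0.931, 0.122]
wrist_force: [-0.9, -0.4, -0.8]
finger_gap: 0.055
grip_force: 53.3
over travel [0.569, 0.703, 0.127] rot [0.0, -0.325, -0.322] rows 3.2 -> [0.4943 0.0526 0.2025]
over travel [0.319, 0.857, -0.027] rot [0.0, -0.325, -0.322] rows 3.2 -> [0.4972 0.1621 0.2098]
```

```bash
python3 -m pendant '[{"travel":[0.569,0.703,0.127],"rot":[0,-0.325,-0.322],"fingers":-1},{"travel":[0.569,0.703,0.127],"rot":[0,-0.325,-0.322],"fingers":-1},{"travel":[0.569,0.703,0.127],"rot":[0,-0.325,-0.322],"fingers":-1},{"travel":[0.569,0.703,0.127],"rot":[0,-0.325,-0.322],"fingers":-1},{"travel":[0.569,0.703,0.127],"rot":[0,-0.325,-0.322],"fingers":-1},{"travel":[0.569,0.703,0.127],"rot":[0,-0.325,-0.322],"fingers":-1}]'
python3 -m pendant '[{"travel":[0.319,0.857,-0.027],"rot":[0,-0.325,-0.322],"fingers":-1},{"travel":[0.319,0.857,-0.027],"rot":[0,-0.325,-0.322],"fingers":-1},{"travel":[0.319,0.857,-0.027],"rot":[0,-0.325,-0.322],"fingers":-1},{"travel":[0.319,0.857,-0.027],"rot":[0,-0.325,-0.322],"fingers":-1},{"travel":[0.319,0.857,-0.027],"rot":[0,-0.325,-0.322],"fingers":-1},{"travel":[0.319,0.857,-0.027],"rot":[0,-0.325,-0.322],"fingers":-1},{"travel":[0.319,0.857,-0.027],"rot":[0,-0.325,-0.322],"fingers":-1}]'
python3 - <<'E'
from h import *
held(3,.04)
E
```

```text
clock: 26.0
tcp_pos: [0.4944, 0.0529, 0.2031]
orientation: [0.219, 0.196, 0.954, 0.054]
wrist_force: [0.9, -0.5, -1.1]
finger_gap: 0.055
grip_force: 53.5
clock: 26.7
tcp_pos: [0.4973, 0.1631, 0.2108]
orientation: [0.383, 0.04, 0.923, -0.016]
wrist_force: [0.3, -0.2, -1.5]
finger_gap: 0.0552
grip_force: 53.6
expected cap [[0.0866, -0.9962, -0.0018, 0.4982], [0.9962, 0.0866, -0.0002, 0.163], [0.0003, -0.0018, 1.0, 0.1661]]
side 1139 foot [0.4979 0.1641 0.1731] tilt [-0.007 -0.007] res 1.28
top 547 foot [0.4974 0.1619 0.1722] tilt [-0.008  0.015] res 1.91
low travel [0.372, -0.004, 0.371] rot [0.0, 0.001, -0.0] rows 1.3 -> [0.4973 0.1626 0.1478]
low travel [0.372, -0.005, 0.371] rot [0.0, 0.001, -0.0] rows 1.3 -> [0.4972 0.162  0.0848]
```

```bash
python3 -m pendant '[{"travel":[0.25,-0.004,0.25],"rot":[0,0.001,0],"fingers":-1},{"travel":[0.5,-0.009,0.5],"rot":[0,0.001,0],"fingers":-1},{"travel":[0.744,-0.009,0.742],"rot":[0,0.001,0],"fingers":-1},{"travel":[0.744,-0.009,0.742],"rot":[0,0.001,0],"fingers":-1},{"travel":[0.744,-0.009,0.742],"rot":[0,0.001,0],"fingers":-1}]'
python3 - <<'E'
from h import *
held(3,.003)
E
```

```text
clock: 27.3
tcp_pos: [0.5126, 0.1754, 0.0956]
orientation: [0.369, 0.042, 0.928, -0.023]
wrist_force: [0.2, -0.5, -0.4]
finger_gap: 0.0552
grip_force: 53.6
expected cap [[0.0943, -0.9951, 0.0292, 0.5121], [0.9955, 0.0946, 0.0096, 0.1749], [-0.0123, 0.0282, 0.9995, 0.0508]]
side 926 foot [0.5123 0.1762 0.0577] tilt [ 0.015 -0.001] res 1.42
top 481 foot [0.5157 0.1734 0.0588] tilt [-0.038  0.03 ] res 2.65
low travel [0.36, -0.118, 0.21] rot [-0.013, -0.027, 0.003] rows 1.0 -> [0.4972 0.1621 0.0478]
```

```bash
python3 -m pendant '[{"travel":[0,0,0],"rot":[0,0,0],"fingers":-1}]'
python3 - <<'E'
from h import *
s=env.get_state(); print(s["joint_pos"],s["qvel"],s["tau"])
K=np.load("/tmp/K.npy"); plan(now(),[("fix",capstand(3,.045)@K)])
E
```

```text
clock: 27.5
tcp_pos: [0.5137, 0.1761, 0.0995]
orientation: [0.372, 0.042, 0.927, -0.022]
wrist_force: [0.4, -0.8, -0.4]
finger_gap: 0.0556
grip_force: 53.6
[ 0.33508129  0.08082677 -1.02576329 -0.25028438 -0.29824923  0.31335699] [ 1.26744090e-03 -4.59005133e-03 -4.96213537e-03 -1.70485490e-03
 -9.58984176e-05  6.46440646e-04] [-6.93713198e-02 -2.77651709e+01  2.35743678e+01 -6.47291064e+00
 -7.98931941e-01 -7.21267461e-04]
fix travel [0.148, -0.128, -0.028] rot [-0.011, -0.02, 0.001] rows 0.5 -> [0.4972 0.1621 0.0898]
```

Joint 3 is at its limit, so front cell 3 is too close for this tool heading. The cap is octagonal, so I'll lift, turn the tool 90° about the vertical and come in from -y instead.

```bash
python3 -m pendant '[{"travel":[-0.2,0,-0.2],"rot":[0,0,0],"fingers":-1},{"travel":[-0.4,0,-0.4],"rot":[0,0,0],"fingers":-1},{"travel":[-0.68,0,-0.68],"rot":[0,0,0],"fingers":-1},{"travel":[-0.68,0,-0.68],"rot":[0,0,0],"fingers":-1},{"travel":[-0.68,0,-0.68],"rot":[0,0,0],"fingers":-1},{"travel":[-0.68,0,-0.68],"rot":[0,0,0],"fingers":-1}]'
cat >> h.py <<'E'
def cs3(z,yaw=TY+np.pi/2):
    f=np.array([np.cos(yaw),np.sin(yaw),0]); return mk(np.c_[np.cross(-f,UP),-f,UP],[*FR[3],z])
E
python3 - <<'E'
from h import *
K=np.load("/tmp/K.npy"); g=now(); print(env.get_state()["joint_pos"])
T=plan(g,[("a",cs3(.165,TY+np.pi/4)@K),("b",cs3(.165)@K)])
E
```

```text
clock: 28.1
tcp_pos: [0.5149, 0.1766, 0.2121]
orientation: [0.37, 0.041, 0.928, -0.022]
wrist_force: [-0.0, 0.1, -1.4]
finger_gap: 0.0555
grip_force: 53.8
[ 0.33523524 -0.13430254 -0.84380102  0.15098117 -0.29801552  0.31330545]
a travel [0.111, -0.139, -0.077] rot [-0.535, -0.027, -0.535] rows 5.3 -> [0.4973 0.1615 0.2098]
b travel [-0.001, -0.005, 0.002] rot [-0.53, 0.0, -0.53] rows 5.2 -> [0.4979 0.1612 0.2097]
```

```bash
python3 -m pendant '[{"travel":[0.111,-0.139,-0.077],"rot":[-0.535,-0.027,-0.535],"fingers":-1},{"travel":[0.111,-0.139,-0.077],"rot":[-0.535,-0.027,-0.535],"fingers":-1},{"travel":[0.111,-0.139,-0.077],"rot":[-0.535,-0.027,-0.535],"fingers":-1},{"travel":[0.111,-0.139,-0.077],"rot":[-0.535,-0.027,-0.535],"fingers":-1},{"travel":[0.111,-0.139,-0.077],"rot":[-0.535,-0.027,-0.535],"fingers":-1},{"travel":[0.111,-0.139,-0.077],"rot":[-0.535,-0.027,-0.535],"fingers":-1},{"travel":[0.111,-0.139,-0.077],"rot":[-0.535,-0.027,-0.535],"fingers":-1},{"travel":[0.111,-0.139,-0.077],"rot":[-0.535,-0.027,-0.535],"fingers":-1}]'
python3 - <<'E'
from h import *
K=np.load("/tmp/K.npy"); g=now(); print(env.get_state()["joint_pos"])
T=plan(g,[("b",cs3(.165)@K)])
E
```

```text
clock: 28.9
tcp_pos: [0.4975, 0.1616, 0.2082]
orientation: [0.358, -0.315, 0.869, 0.131]
wrist_force: [-0.3, -0.4, -0.9]
finger_gap: 0.0551
grip_force: 53.8
[-0.13411272 -0.17512832 -0.86980076  0.28619152  0.54883108 -0.65934642]
b travel [-0.009, -0.005, -0.009] rot [-0.53, -0.001, -0.534] rows 5.3 -> [0.4979 0.1612 0.2098]
```

```bash
python3 -m pendant '[{"travel":[-0.009,-0.005,-0.009],"rot":[-0.53,-0.001,-0.534],"fingers":-1},{"travel":[-0.009,-0.005,-0.009],"rot":[-0.53,-0.001,-0.534],"fingers":-1},{"travel":[-0.009,-0.005,-0.009],"rot":[-0.53,-0.001,-0.534],"fingers":-1},{"travel":[-0.009,-0.005,-0.009],"rot":[-0.53,-0.001,-0.534],"fingers":-1},{"travel":[-0.009,-0.005,-0.009],"rot":[-0.53,-0.001,-0.534],"fingers":-1},{"travel":[-0.009,-0.005,-0.009],"rot":[-0.53,-0.001,-0.534],"fingers":-1},{"travel":[-0.009,-0.005,-0.009],"rot":[-0.53,-0.001,-0.534],"fingers":-1},{"travel":[-0.009,-0.005,-0.009],"rot":[-0.53,-0.001,-0.534],"fingers":-1}]'
cat >> h.py <<'E'
def held3(z):
    K=np.load("/tmp/K.npy"); g=now(); e=g@np.linalg.inv(K); print("expected cap",e.round(4).tolist()[:3]); print(env.get_state()["joint_pos"])
    for n in("side","top"):
        p,c=snap(n); cv2.imwrite(f"pics/{n}3_{int(z*1000)}.png",p); print(n,*standfit(c,*e[:3,3]))
    plan(g,[("low",cs3(z)@K)])
E
python3 - <<'E'
from h import *
held3(.06)
E
```

```text
clock: 29.7
tcp_pos: [0.4981, 0.1622, 0.2106]
orientation: [0.282, -0.626, 0.68, 0.258]
wrist_force: [0.2, 0.1, -1.3]
finger_gap: 0.0555
grip_force: 53.8
expected cap [[-0.9964, -0.0843, -0.0015, 0.4982], [0.0843, -0.9964, 0.001, 0.1629], [-0.0016, 0.0008, 1.0, 0.1659]]
[-0.24075154  0.25033993 -0.35407074  1.11899866  0.77236784 -1.79009327]
side 1875 foot [0.4979 0.1647 0.1741] tilt [-0.006 -0.034] res 1.82
top 546 foot [0.4993 0.1652 0.1725] tilt [-0.03  -0.038] res 1.97
low travel [0.629, 0.002, 0.619] rot [0.001, -0.001, 0.003] rows 2.1 -> [0.4979 0.1612 0.1047]
```

View pics/side3_60.png

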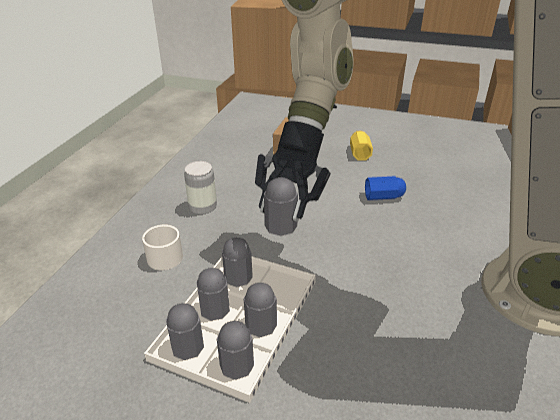

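The side view shows the cap upright at (281,205), gripped from the -y side with the arm joints well within range. I lower it in steps.

```bash
python3 -m pendant '[{"travel":[0.3,0,0.3],"rot":[0,0,0.003],"fingers":-1},{"travel":[0.629,0.002,0.619],"rot":[0,0,0.003],"fingers":-1},{"travel":[0.629,0.002,0.619],"rot":[0,0,0.003],"fingers":-1},{"travel":[0.629,0.002,0.619],"rot":[0,0,0.003],"fingers":-1},{"travel":[0.629,0.002,0.619],"rot":[0,0,0.003],"fingers":-1}]'
python3 - <<'E'
from h import *
held3(.005)
E
```

```text
clock: 30.3
tcp_pos: [0.4996, 0.1605, 0.1077]
orientation: [0.283, -0.625, 0.681, 0.257]
wrist_force: [-0.0, 0.4, -1.2]
finger_gap: 0.0553
grip_force: 53.8
expected cap [[-0.9962, -0.0867, -0.0033, 0.4999], [0.0867, -0.9962, 0.0002, 0.1613], [-0.0033, -0.0001, 1.0, 0.0629]]
[-0.24392303  0.36759773 -0.48449075  0.87072491  0.7734538  -1.79141459]
side 1592 foot [0.4995 0.163  0.0709] tilt [-0.007 -0.033] res 1.84
top 464 foot [0.5002 0.1628 0.0695] tilt [-0.014 -0.03 ] res 2.04
low travel [0.338, 0.016, 0.344] rot [-0.002, 0.0, 0.002] rows 1.2 -> [0.498  0.1612 0.0498]
```

```bash
python3 -m pendant '[{"travel":[0.17,0.01,0.17],"rot":[0,0,0],"fingers":-1},{"travel":[0.338,0.016,0.344],"rot":[-0.002,0,0.002],"fingers":-1},{"travel":[0.338,0.016,0.344],"rot":[-0.002,0,0.002],"fingers":-1},{"travel":[0.338,0.016,0.344],"rot":[-0.002,0,0.002],"fingers":-1}]'
python3 - <<'E'
from h import *
held3(-.003)
E
```

```text
clock: 30.8
tcp_pos: [0.4974, 0.1612, 0.049]
orientation: [0.282, -0.624, 0.681, 0.259]
wrist_force: [-0.4, -0.3, -0.8]
finger_gap: 0.0554
grip_force: 53.9
expected cap [[-0.9962, -0.0866, 0.0016, 0.4974], [0.0866, -0.9962, -0.0005, 0.162], [0.0017, -0.0004, 1.0, 0.0042]]
[-0.24354288  0.45324994 -0.54018565  0.73387841  0.77299979 -1.79082636]
side 1451 foot [0.4971 0.1638 0.0121] tilt [-0.004 -0.033] res 1.91
top 430 foot [0.4966 0.1631 0.0108] tilt [ 0.007 -0.028] res 2.2
low travel [0.042, -0.004, 0.043] rot [0.001, 0.0, -0.001] rows 0.1 -> [0.4979 0.1612 0.0417]
```

```bash
python3 -m pendant '[{"travel":[0.042,-0.006,0.043],"rot":[0,0,0],"fingers":-1},{"travel":[0.042,-0.006,0.043],"rot":[0,0,0],"fingers":-1},{"travel":[0.042,-0.006,0.043],"rot":[0,0,0],"fingers":-1}]'
python3 - <<'E'
from h import *
held3(-.003)
E
```

```text
clock: 31.2
tcp_pos: [0.4996, 0.1609, 0.042]
orientation: [0.283, -0.624, 0.681, 0.258]
wrist_force: [1.4, -1.2, 5.7]
finger_gap: 0.0554
grip_force: 54.2
expected cap [[-0.9962, -0.0872, -0.0021, 0.4998], [0.0872, -0.9962, -0.0009, 0.1618], [-0.002, -0.0011, 1.0, -0.0027]]
[-0.24345332  0.46553375 -0.54341265  0.71444275  0.77437178 -1.79022968]
side 1402 foot [0.4991 0.1633 0.0051] tilt [-0.001 -0.027] res 1.97
top 426 foot [0.4997 0.1645 0.0034] tilt [-0.012 -0.048] res 2.08
low travel [0.001, 0.014, 0.002] rot [-0.002, 0.001, 0.001] rows 0.0 -> [0.4979 0.1612 0.0418]
```

```bash
python3 -m pendant '[{"travel":[-0.008,0.016,-0.008],"rot":[0,0,0],"fingers":-1},{"travel":[-0.008,0.016,-0.008],"rot":[0,0,0],"fingers":-1},{"travel":[0,0.016,0],"rot":[0,0,0],"fingers":-1},{"travel":[0,0.016,0],"rot":[0,0,0],"fingers":-1}]'
python3 - <<'E'
from h import *
held3(-.003)
E
```

```text
clock: 31.7
tcp_pos: [0.4956, 0.1617, 0.042]
orientation: [0.282, -0.624, 0.681, 0.26]
wrist_force: [-4.7, -4.3, 14.0]
finger_gap: 0.0551
grip_force: 55.3
expected cap [[-0.9962, -0.0873, 0.0019, 0.4956], [0.0873, -0.9962, -0.0027, 0.1626], [0.0021, -0.0025, 1.0, -0.0028]]
[-0.24429127  0.46278373 -0.55020513  0.71546863  0.77498233 -1.79138215]
side 1423 foot [0.4949 0.1641 0.0051] tilt [ 0.002 -0.031] res 1.89
top 422 foot [0.4968 0.1644 0.0037] tilt [-0.027 -0.036] res 2.09
low travel [0.003, -0.019, -0.0] rot [0.001, 0.002, -0.002] rows 0.0 -> [0.4979 0.1612 0.0417]
```

```bash
python3 -m pendant '[{"travel":[-0.012,-0.014,-0.012],"rot":[0,0,0],"fingers":-1},{"travel":[-0.012,-0.014,-0.012],"rot":[0,0,0],"fingers":-1},{"travel":[-0.012,-0.014,-0.012],"rot":[0,0,0],"fingers":-1}]'
python3 - <<'E'
from h import *
held3(-.003)
E
```

```text
clock: 32.1
tcp_pos: [0.4971, 0.1612, 0.0422]
orientation: [0.281, -0.624, 0.681, 0.259]
wrist_force: [0.3, -0.6, -1.4]
finger_gap: 0.0552
grip_force: 53.9
expected cap [[-0.9963, -0.0863, 0.0029, 0.497], [0.0863, -0.9963, 0.0003, 0.162], [0.0029, 0.0006, 1.0, -0.0026]]
[-0.24308165  0.46392091 -0.54503794  0.71916948  0.77188484 -1.79044924]
side 1414 foot [0.4965 0.1637 0.0053] tilt [-0.    -0.031] res 1.96
top 420 foot [0.4963 0.1637 0.0038] tilt [-0.001 -0.032] res 2.22
low travel [0.002, -0.007, 0.003] rot [0.002, -0.001, -0.002] rows 0.0 -> [0.4979 0.1612 0.0418]
```

Positioned to within 1 mm and just above the floor, so I release and back off.

```bash
python3 -m pendant '[{"travel":[0.004,-0.003,0.004],"rot":[0,0,0],"fingers":-1},{"travel":[0.004,-0.003,0.004],"rot":[0,0,0],"fingers":0.6},{"travel":[0.004,-0.003,0.004],"rot":[0,0,0],"fingers":0.6},{"travel":[0.004,-0.003,0.004],"rot":[0,0,0],"fingers":0.6},{"travel":[0.004,-0.003,0.004],"rot":[0,0,0],"fingers":0.6},{"travel":[0,0,-0.3],"rot":[0,0,0],"fingers":0.6},{"travel":[0,0,-0.6],"rot":[0,0,0],"fingers":0.6},{"travel":[0,0,-0.95],"rot":[0,0,0],"fingers":0.6},{"travel":[0,0,-0.95],"rot":[0,0,0],"fingers":0.6}]'
python3 - <<'E'
from h import *
for n in("side","top"):
    p,c=snap(n); cv2.imwrite(f"pics/{n}4.png",p)
    for k in(1,2,3): print(n,k,*standfit(c,*FR[k],.004))
    for x,y in((.6148,.3525),(.606,.253),(.597,.153)): print(n,"stock",*standfit(c,x,y,.004))
E
```

```text
clock: 33.1
tcp_pos: [0.4933, 0.0776, 0.1262]
orientation: [0.283, -0.624, 0.682, 0.256]
wrist_force: [0.7, -0.2, 0.1]
finger_gap: 0.0682
grip_force: 0.0
side 1 1654 foot [0.5141 0.3616 0.0042] tilt [ 0.003 -0.005] res 0.91
side 2 1419 foot [0.5056 0.2623 0.0041] tilt [ 0.001 -0.004] res 0.97
side 3 1186 foot [0.4967 0.1627 0.004 ] tilt [ 0.003 -0.002] res 1.07
side stock 1535 foot [0.6147 0.3532 0.0043] tilt [ 0.004 -0.005] res 0.98
side stock 1285 foot [0.6061 0.2534 0.0042] tilt [ 0.003 -0.002] res 1.02
side stock 1153 foot [0.5974 0.1541 0.0041] tilt [ 0.001 -0.006] res 1.08
top 1 448 foot [0.5136 0.3601 0.0035] tilt [0.002 0.007] res 1.62
top 2 422 foot [0.5054 0.2612 0.0033] tilt [-0.004  0.   ] res 1.49
top 3 396 foot [0.496  0.1613 0.0037] tilt [0.003 0.007] res 1.54
top stock 447 foot [0.6145 0.3524 0.0031] tilt [-0.005 -0.007] res 1.55
top stock 423 foot [0.6052 0.2521 0.0034] tilt [0.007 0.003] res 1.61
top stock 399 foot [0.5966 0.1528 0.0035] tilt [ 0.006 -0.002] res 1.48
```

View pics/top4.png

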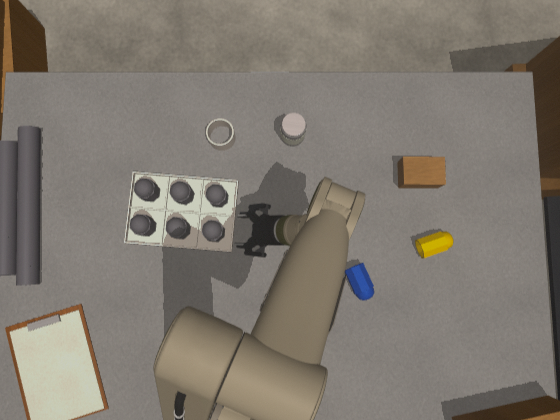

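The top view shows all six caps upright, with the new row at (143,224), (178,228) and (213,231) and each new cap within about 1-2 mm of its cell centre. The stock caps, can, carton and sleeve are where they were, and the gripper is clear.

```bash
python3 -c "
from workcell import env
print(env.hand_in())"
```

```text
the job is handed in; nothing more can be done
None
```

The three grey caps stand upright, dome up, one in each front cell within about 2 mm of centre; the stock caps, can, carton and sleeve were left where they were, and the job was handed in at about 33 s.

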